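Make up the dowelling kit and the holding kit

ROBOT

A 7-joint arm with a two-finger parallel gripper is mounted at the origin on a cart in front of the work surface, level with it; the furniture and walls round the work are solid. World frame = base frame: x ahead of the robot, y to its left, z up, the work surface at z = 0. Lengths are in m, angles in rad, forces in N, time in s.
With the tool pointing down it reaches from about 0.4 to 0.9 m from the base axis. Payload 5.5 kg.
Tool frame: the origin (TCP) lies between the finger pads; the fingertips stand 22 mm ahead of it and the grasp point (between the pads) lies 3 mm ahead of it (robot.finger_overhang is the distance from the TCP to the fingertips, in m); x points along the fingers, y is the direction in which the jaws open and shut, and the axes are right-handed (so a half turn about x gives the same grasp; the last joint's range is limited). The gripper opens to 92 mm and grips with 3 to 60 N. Pads are 19 mm wide; open, the fingers measure 130 mm over their backs; the gripper's body (75 mm by 190 mm) begins 47 mm behind the grasp point.
Start: joints at [1.416, 0.501, -0.427, 1.55, 0.221, 1.138, -0.21], TCP at [0.264, -0.594, 0.224] pointing down, gripper open.
Joint ranges: [-2.88, 2.88], [-0.31, 2.03], [-1.54, 1.56], [0.2, 2.42], [-1.41, 4.55], [0.19, 2.02], [-2.57, 2.57]. Speed limits (rad/s): [2.57, 2.57, 3.14, 3.14, 3.14, 3.14, 3.14].

INTERFACE

Orientations are given as [roll, pitch, yaw] about the fixed x, y, z axes, in that order (R = Rz(yaw) Ry(pitch) Rx(roll)).
In Python, from rig import robot gives the robot as it stands.
- The arm moves only by the tool carry_out, never from a script. Its argument "motion" is a list of rows, each an object of numbers: "fingers": the finger opening in mm, from 0 to 91.8; "dx", "dy", "dz": the shift along the tool's x, y, z in mm; "roll": the turn about the tool's x in rad. In form: [{"fingers": .., "dx": .., "dy": .., "dz": .., "roll": ..}, ...]. A call has exactly 5 rows; each row shifts and turns the commanded pose from where the row before left it, along the tool's axes as they then stand; what a row does not reach is not made up. A row lasts 1/10 s, in which the tool goes at most 50 mm and 8.59 degrees, less where a joint would pass 70% of its speed; a pose out of reach is approached as far as the arm can. A call is refused whole if a number of a shift passes 50 or a number of a turn 0.15, either way. A call with a gripper value outside its range is refused whole. The fingers move at their own pace and stop on an object; the grip force is fixed at half the most. Time passes only in rows, so rows that do not move let the fingers close, or fill a call up. It gives the time, the measured TCP pose, the force and the opening at its end, in the units of the state.
- robot.sense(): the state, without advancing time (a new reading comes with each control period).
- robot.snapshot(name): name is "scene" or "side" or "wrist"; returns (picture, depth): 480x640x3 uint8, red, green, blue; 480x640 float32, m along the optical axis (not along the pixel's ray), 0 where there is no reading.
- robot.camera_model(name): a dict with "fovy" (degrees; the focal length in pixels is half the picture's height over the tangent of half this angle, whatever the lens; pixels are square), "cx", "cy" (the principal point, pixels), "view" (4x4, takes a point from world to camera coordinates); the wrist camera has in their place "T_tool_cam" (4x4, takes a point from camera to tool coordinates, whose origin is the TCP and whose axes are the tool frame's). Camera axes: x right, y up, looking along -z (the intrinsics and any distortion apply to the point x, -y, -z); pixel columns grow to the right and rows downward; lengths in m; the calibration is good to about 2 mm. A picture is of the moment at which its call begins: read the wrist's pose just before it. camera_model takes no time and is no camera call.
- robot.finish_job(): hands the job in, once; it reports no verdict.
The state is a dict: "time_s": time; "joint_positions": joint angles; "joint_velocities": joint speeds; "joint_torque": joint torques, N m; "tcp_pos": TCP position; "ee_rot": TCP orientation; "ft_force": force on the tool from outside, world axes, zero at the start; "moment": the same for the moment, N m; "grip_width": opening from 0.0 (shut) to 1.0 (fully open).
Only numpy, scipy, OpenCV 4.12 (cv2) and the standard library are available. Lean on these libraries where they do the work, as an engineer would, in place of code of your own. Each camera call takes 0.05 s, during which the arm holds its last target. There are 200 camera calls.

TASK

Make up two kits from the stock on the bench. In the dowelling tray lay the short thick dowel in the two V notches and then the dark batten over it in the steps, so that it keeps the dowel in, both overhanging the bearers about equally; in the holding tray lay the pale pad flat between the corner blocks, stand the brass dog upright in the well and put the steel ring down over the peg onto the board. Leave the dark dog, the grey off-cut and the long thin dowel where they are.

Things in the scene. Friction and masses are not known exactly. Their poses are not given: they have to be found in the camera images.
- dowel_tray: Dark board 78x166x8 mm, fixed; origin: centre of its underside, y lengthwise, z up. Two pale bearers across it, 20 thick, 64 wide at y=-45 and 45 (open between). Each: V notch at x=0, mouth 34 wide at z 33.5, root z 12, centres the dowel (its middle then at z 25, top 33); above it a step 48 wide, floor z 33.5, lips to z 42, for the batten (middle then at z 43.5). Both lie along y, middles at 0.
- holding_tray: Green board 78x275x8 mm, fixed; origin: centre of its underside, y lengthwise, z up. All at x=0. y=-68: place for the pad, lengthwise, between four pale corner blocks (118x63 mm inside, tops z 18.5, long sides open for 90). y=36: pale block 54x44 mm, top z 40, round well 36 wide, floor z 14, for a dog. y=98: brown peg 22 thick, domed top z 46; the ring lies round it on the board.
- dowel_mid (a point): Short thick light-brown wooden dowel, round, 130 mm long, 16 mm thick, 25 g, lying on the bench. Point: its middle, on its axis; x runs along its length.
- batten_mid (a point): Dark hardwood batten, 140 x 30 x 20 mm (20 mm high as it lies), 50 to 70 g. Point: its middle, 10 mm above its underside; x along its length, z up.
- pad_mid (a point): Pad: the pale off-cut of wood, 100 x 45 x 22 mm (22 mm high as it lies), 50 to 90 g. Point: its middle, 11 mm above its underside; x along its 100 mm length, z up.
- ring: Steel clamp ring lying flat: 56 mm outside, 40 mm inside, 6 mm thick, 60 g. Origin: centre of its underside, z up.
- brass_dog: Brass bench dog standing upright, 70 mm tall: shank 18.6 mm thick at the foot, round head 24 mm thick from 52 mm up. About 0.1 to 0.17 kg. Origin: centre of its foot, z up.
- dark_dog: Dark wooden bench dog of the same shape and size as the brass one, upright, loose. Not part of a kit: stays. Origin: centre of its foot.
- grey_offcut: Grey-brown off-cut of wood, 85 x 50 x 30 mm, loose, near the bench's right end. Not part of a kit: stays. Origin: centre of its underside.
- thin_dowel: Long thin dowel, 220 mm long, 12 mm thick, loose, lying at the left by the pine bearing jig (0.21 m high, from y = 0.42 m on: pass above it). Not part of a kit: stays. Origin: below its middle, on the bench; y along its length (within 5 degrees).
Things that resemble listed ones, but are neither listed nor needed, are in the scene too. Leave any orange look-alike of the ring alone.

How it is judged:
By the outcome, as a careful person would: the job done as asked, in the order asked, and still so for the second after the job is handed in, with the robot touching nothing.
It also fails if it takes over 128 s, if anything falls off the work surface, if the arm or the gripper's body presses on something with over 40 N, if the wrist force passes 120 N, or if a joint passes its speed limit or range.

## Working session

There is one attempt and no reset: what is moved stays moved. The work goes in short steps, Python scripts to look and compute and a tool call to move; the robot and the scene stay as the last step left them, time stands still between calls to the robot, and variables do not carry over. Pictures are saved under pics/ and viewed, about 12 in all and at most 16, crops included, and the job is handed in when it is done.

Besides the shell and the picture viewer there is one more tool, called after "Emit:" by a JSON object that holds its "op" and its "data". carry_out: Moves the arm, as the interface text tells. Its arguments: {"type":"object","properties":{"motion":{"type":"array","items":{"type":"object","properties":{"fingers":{"type":"number"},"dx":{"type":"number"},"dy":{"type":"number"},"dz":{"type":"number"},"roll":{"type":"number"}}}}},"required":["motion"]}

```bash
ls; mkdir -p pics; python3 - <<'E'
from rig import robot
import cv2,numpy as np
print(robot.sense())
for n in ("scene","side","wrist"):
    p,d=robot.snapshot(n); cv2.imwrite(f"pics/{n}0.png",p[:,:,::-1]); np.save(f"pics/{n}0.npy",d)
    print(n,robot.camera_model(n), (d>0).mean())
E
```

```text
pics
{'time_s': 0.0, 'joint_positions': array([ 1.41620508,  0.50183934, -0.42676776,  1.55147919,  0.22080475,
        1.13829066, -0.21029683]), 'joint_velocities': array([ 0.00018682, -0.00137667,  0.00026566,  0.00111732, -0.00053811,
       -0.00171139, -0.00011316]), 'joint_torque': array([ 5.78594154e-05, -5.66589653e+01, -5.81628799e+00, -2.79109812e+01,
       -6.87132985e-02,  3.07781599e-02,  2.26071661e-04]), 'tcp_pos': array([ 0.26338609, -0.59345665,  0.22246948]), 'ee_rot': array([-1.59499295,  1.5688355 ,  1.96443622]), 'ft_force': array([-0.29701226,  0.03073936,  0.51716169]), 'moment': array([ 0.00880024, -0.05859454,  0.03416164]), 'grip_width': 1.0003851374111854}
scene {'fovy': 49.23538290776666, 'cx': 321.90683033193454, 'cy': 240.26604321152942, 'view': array([[-0.47627853, -0.87925114,  0.00872953,  0.23411054],
       [ 0.61213606, -0.32442618,  0.72113598, -0.32430461],
       [-0.63122754,  0.34880524,  0.69273855, -0.77304345],
       [ 0.        ,  0.        ,  0.        ,  1.        ]])} 0.995966796875
side {'fovy': 43.84583889886849, 'cx': 321.76529883518026, 'cy': 243.23560441421156, 'view': array([[ 0.92305293, -0.38411719, -0.02067068, -0.46532097],
       [ 0.17008485,  0.3593446 ,  0.9175743 , -0.1256706 ],
       [-0.34502817, -0.85048542,  0.3970266 , -1.15262697],
       [ 0.        ,  0.        ,  0.        ,  1.        ]])} 0.996240234375
wrist {'fovy': 58.13052330187476, 'cx': 319.8906995411752, 'cy': 238.08657535395892, 'T_tool_cam': array([[ 2.84190542e-04,  2.93739230e-01, -9.55885550e-01,
        -1.60954432e-01],
       [ 9.99999824e-01,  4.15237505e-04,  4.24906556e-04,
        -2.44742574e-04],
       [ 5.21731255e-04, -9.55885502e-01, -2.93739060e-01,
        -7.98117919e-02],
       [ 0.00000000e+00,  0.00000000e+00,  0.00000000e+00,
         1.00000000e+00]])} 0.9958756510416666
```

View pics/scene0.png

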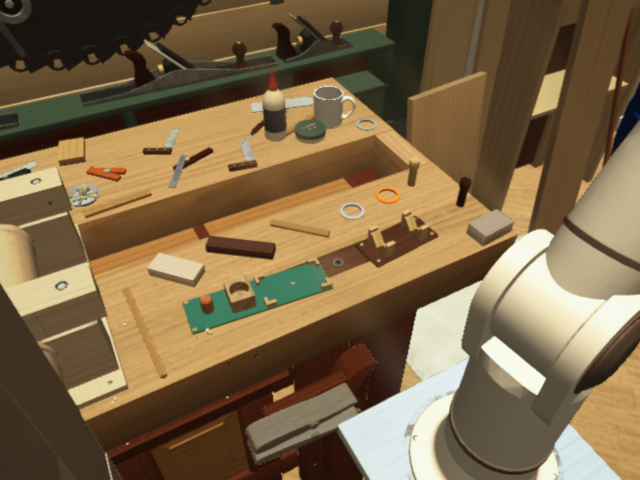

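View pics/side0.png

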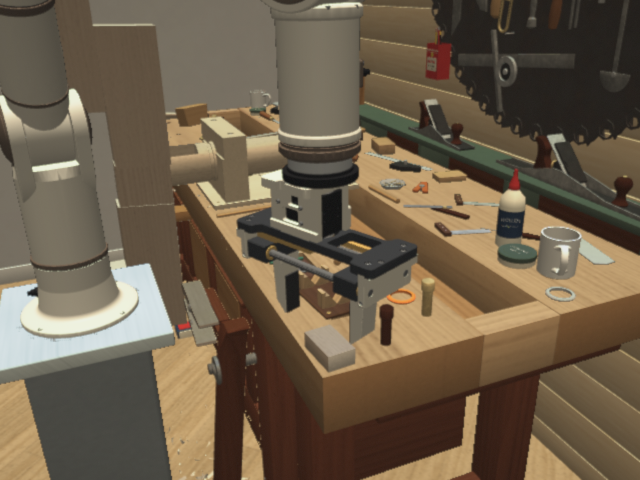

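The scene view shows the green holding tray (256,295) with its peg at (206,302) and well at (240,292). The dowel tray is at (398,240), the steel ring at (352,211), the orange look-alike at (388,196), the brass dog at (413,172), the short dowel at (300,228), the batten at (240,246) and the pad at (176,268). The side view is mostly blocked by the gripper.

```bash
cat > h.py <<'E'
import numpy as np, cv2
from scipy.spatial.transform import Rotation as Ro
from rig import robot
def Ttool(s=None):
    s=s or robot.sense(); T=np.eye(4); T[:3,:3]=Ro.from_euler('xyz',s['ee_rot']).as_matrix(); T[:3,3]=s['tcp_pos']; return T
def cloud(name,d,T=None):
    m=robot.camera_model(name); f=240/np.tan(np.radians(m['fovy']/2))
    C=T@m['T_tool_cam'] if name=='wrist' else np.linalg.inv(m['view'])
    v,u=np.mgrid[:480,:640]
    P=np.stack([(u-m['cx'])/f*d,-(v-m['cy'])/f*d,-d,np.ones_like(d)],-1)
    return (P@C.T)[...,:3]
def snap(name,tag):
    T=Ttool(); p,d=robot.snapshot(name); cv2.imwrite(f'pics/{tag}.png',p[:,:,::-1])
    W=cloud(name,d,T); np.savez(f'pics/{tag}.npz',p=p,W=W,d=d); return p,W
def comp(W,mask,seed,zlo,zhi):
    m=(mask&(W[...,2]>zlo)&(W[...,2]<zhi)).astype(np.uint8)
    n,l=cv2.connectedComponents(m,connectivity=4)
    u,v=seed; win=l[max(v-4,0):v+5,u-4:u+5]; win=win[win>0]
    if not len(win): return np.zeros((0,3))
    return W[l==np.bincount(win).argmax()]
def rect(P,mm=1000):
    (c,s,a)=cv2.minAreaRect((P[:,:2]*mm).astype(np.float32))
    if s[0]<s[1]: s=s[::-1]; a+=90
    return np.round(c,1),np.round(s,1),round((a+90)%180-90,1)
E
cat > a.py <<'E'
from h import *
d=np.load('pics/scene0.npy'); W=cloud('scene',d); p=cv2.imread('pics/scene0.png')[:,:,::-1].astype(int)
for n,s in dict(bench=(330,260),bench2=(200,340),peg=(206,300),well=(240,284),dtray=(398,246),ring=(342,211),orange=(388,202),brass=(413,162),dark=(463,182),dowel=(300,228),batten=(240,244),pad=(176,266),thin=(145,330),grey=(490,225),ring2=(366,128),dow2=(118,203),green=(290,285)).items():
    print(n,np.round(W[s[1],s[0]]*1000,1),p[s[1],s[0]])
a=np.ones(d.shape,bool)
for n,s,lo,hi in [('dowel',(300,228),.006,.03),('batten',(240,244),.017,.03),('batten_all',(240,244),.006,.03),('pad',(176,266),.019,.03),('brass',(413,162),.02,.09),('brasshead',(413,160),.063,.09),('dark',(463,182),.02,.09),('thin',(145,330),.004,.02),('grey',(490,224),.025,.04),('ring',(342,211),.003,.01)]:
    P=comp(W,a,s,lo,hi)
    if len(P): print(n,len(P),rect(P),np.round(np.percentile(P[:,2],[5,50,95])*1000,1))
g=(p[...,1]>p[...,0]+20)&(p[...,1]>p[...,2]); P=comp(W,g,(290,285),.0,.012); print('green',rect(P),len(P),np.median(P[:,2]))
E
python3 a.py
```

```text
bench [466.   -5.1  -4.2] [120  83  55]
bench2 [398.  294.4   1.2] [213 170 106]
peg [441.2 261.4  46. ] [189 120  64]
well [459.8 190.8  32.4] [88 63 34]
dtray [ 425.4 -143.6    7.5] [86 52 32]
ring [575.6 -96.3   8. ] [207 200 186]
orange [ 556.  -205.9    5.8] [239 132  39]
brass [ 584.9 -285.7   71.7] [192 161  91]
dark [ 472.4 -337.9   72.4] [53 27 15]
dowel [561.3  15.2  16.2] [185 135  70]
batten [569.8 147.4  21.8] [97 60 41]
pad [570.6 280.6  22.1] [224 207 169]
thin [455.3 373.7  12.5] [191 144  77]
grey [ 366.7 -332.7   33.1] [185 165 137]
ring2 [ 847.  -328.4    4.7] [195 192 167]
dow2 [826.6 335.7  14.3] [181 126  60]
green [434.6 100.7   6.7] [ 64 127  97]
dowel 418 (array([566.8,  15.5]), array([130.5,  18.7]), 46.8) [ 7.6 14.5 18.2]
batten 777 (array([570.5, 148.6]), array([140.4,  33.3]), 52.7) [18.2 20.8 23. ]
batten_all 1046 (array([570.4, 148.5]), array([140.5,  33.3]), 52.7) [ 8.6 20.1 22.9]
pad 921 (array([571.4, 282.4]), array([102.8,  49.4]), 42.2) [20.  22.7 24.7]
brass 199 (array([ 589.4, -291.7]), array([23.7, 23.2]), -56.1) [24.1 56.2 72.2]
brasshead 79 (array([ 589.1, -292.4]), array([23.2, 22.4]), -63.3) [63.5 70.2 72.5]
dark 220 (array([ 475.7, -346.1]), array([25. , 23.7]), -76.6) [24.5 58.4 72.9]
thin 709 (array([462.5, 376.4]), array([221.1,  13.7]), 2.8) [ 7.5 11.5 14.1]
grey 729 (array([ 373.7, -341.3]), array([91.1, 52.9]), -84.7) [26.8 31.6 34.1]
ring 184 (array([ 568.8, -115.6]), array([54.8, 54.3]), -34.4) [3.5 6.6 8.8]
green (array([440.1, 163.5]), array([272.7,  79.9]), 85.2) 3306 0.009010776018723687
```

View pics/wrist0.png

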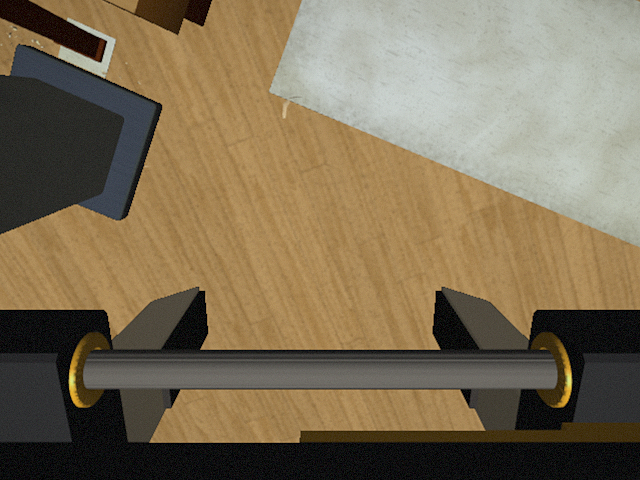

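The wrist view shows only the floor and a blue-grey box beside the bench, so it gives nothing to measure. The depth readings agree with the given sizes. I'll fly to an overview point over the bench.

```bash
cat >> h.py <<'E'
def plan(x=None,y=None,z=None,th=None):
    """target TCP in mm, th=deg of jaw axis (mod 180). prints roll first, then tool-axes shift after that roll"""
    s=robot.sense(); T=Ttool(s); R=T[:3,:3]; p=T[:3,3]*1000; cur=np.degrees(np.arctan2(R[1,1],R[0,1]))
    t=np.array([p[0] if x is None else x,p[1] if y is None else y,p[2] if z is None else z])
    r=0 if th is None else -((th-cur+90)%180-90)
    R2=R@Ro.from_euler('x',r,degrees=True).as_matrix()
    print('t',round(s['time_s'],2),'tcp',np.round(p,1),'th',round(cur,1),'xaxis',np.round(R[:,0],3),'j',np.round(s['joint_positions'],2),'F',np.round(s['ft_force'],1),'w',round(s['grip_width']*91.8,1))
    print('roll',round(np.radians(r),3),'then dx,dy,dz',np.round(R2.T@(t-p),1),'| dy,dz before roll',np.round(R.T@(t-p),1))
E
python3 -c "
from h import *
plan(480,0,380,0);plan(480,0,380,90)"
```

```text
t 0.15 tcp [ 263.5 -593.6  222.7] th -66.1 xaxis [-0.001  0.001 -1.   ] j [ 1.42  0.5  -0.43  1.55  0.22  1.14 -0.21] F [-0.2  0.1  0.5] w 91.8
roll -1.153 then dx,dy,dz [-156.6  216.4 -593.8] | dy,dz before roll [-156.6 -454.9 -438.8]
t 0.15 tcp [ 263.5 -593.6  222.7] th -66.1 xaxis [-0.001  0.001 -1.   ] j [ 1.42  0.5  -0.43  1.55  0.22  1.14 -0.21] F [-0.2  0.1  0.5] w 91.8
roll 0.418 then dx,dy,dz [-156.6 -593.8 -216.4] | dy,dz before roll [-156.6 -454.9 -438.8]
```

Emit:
{"op": "carry_out", "data": {"motion": [{"fingers": 91.8, "dx": -32, "dy": 0, "dz": 0, "roll": 0}, {"fingers": 91.8, "dx": -32, "dy": -10, "dz": -20, "roll": 0}, {"fingers": 91.8, "dx": -32, "dy": -20, "dz": -35, "roll": 0}, {"fingers": 91.8, "dx": -32, "dy": -25, "dz": -40, "roll": 0}, {"fingers": 91.8, "dx": -29, "dy": -25, "dz": -40, "roll": 0}]}}

```text
time_s: 0.65
tcp_pos: [0.3487, -0.4745, 0.374]
ee_rot: [1.938, 1.57, -0.787]
ft_force: [-0.0, -0.5, -0.9]
grip_width: 1.003
```

Emit:
{"op": "carry_out", "data": {"motion": [{"fingers": 91.8, "dx": 0, "dy": -30, "dz": -35, "roll": 0}, {"fingers": 91.8, "dx": 0, "dy": -30, "dz": -35, "roll": 0}, {"fingers": 91.8, "dx": 0, "dy": -30, "dz": -35, "roll": 0}, {"fingers": 91.8, "dx": 0, "dy": -30, "dz": -35, "roll": 0}, {"fingers": 91.8, "dx": 0, "dy": -30, "dz": -35, "roll": 0}]}}

```text
time_s: 1.15
tcp_pos: [0.4476, -0.2657, 0.3728]
ee_rot: [0.582, 1.57, -2.142]
ft_force: [1.1, -0.7, -0.2]
grip_width: 0.997
```

```bash
python3 -c "
from h import *
plan(500,0,380,0)"
```

```text
t 1.15 tcp [ 447.6 -265.7  372.8] th -66.1 xaxis [-0. -0. -1.] j [ 1.05  0.17 -0.65  1.66  0.1   1.35 -0.76] F [ 1.1 -0.7 -0.2] w 91.5
roll -1.153 then dx,dy,dz [  -7.3   52.4 -265.7] | dy,dz before roll [  -7.3 -221.6 -155.7]
```

Emit:
{"op": "carry_out", "data": {"motion": [{"fingers": 91.8, "dx": -2, "dy": -36, "dz": -28, "roll": 0}, {"fingers": 91.8, "dx": -2, "dy": -36, "dz": -28, "roll": 0}, {"fingers": 91.8, "dx": -2, "dy": -36, "dz": -28, "roll": 0}, {"fingers": 91.8, "dx": -1, "dy": -36, "dz": -28, "roll": 0}, {"fingers": 91.8, "dx": 0, "dy": -20, "dz": -18, "roll": 0}]}}

```text
time_s: 1.65
tcp_pos: [0.4998, -0.0604, 0.3803]
ee_rot: [3.138, 1.57, 0.419]
ft_force: [0.7, 0.0, -0.3]
grip_width: 0.997
```

Emit:
{"op": "carry_out", "data": {"motion": [{"fingers": 91.8, "roll": -0.14}, {"fingers": 91.8, "roll": -0.14}, {"fingers": 91.8, "roll": -0.14}, {"fingers": 91.8, "roll": -0.14}, {"fingers": 91.8, "roll": -0.14}]}}

```text
invalid input
```

Emit:
{"op": "carry_out", "data": {"motion": [{"fingers": 91.8, "roll": -0.14}, {"fingers": 91.8, "roll": -0.14}, {"fingers": 91.8, "roll": -0.14}, {"fingers": 91.8, "roll": 0}, {"fingers": 91.8, "roll": 0}]}}

```text
invalid input
```

```bash
python3 -c "
from h import *
plan(500,0,380,0)
snap('wrist','w1');snap('scene','s1')"
```

```text
t 1.65 tcp [499.8 -60.4 380.3] th -65.8 xaxis [ 0.001  0.    -1.   ] j [ 0.8   0.14 -0.81  1.68  0.1   1.36 -1.18] F [ 0.7  0.  -0.3] w 91.5
roll -1.148 then dx,dy,dz [  0.4   0.2 -60.4] | dy,dz before roll [  0.4 -55.  -25. ]
```

View pics/w1.png

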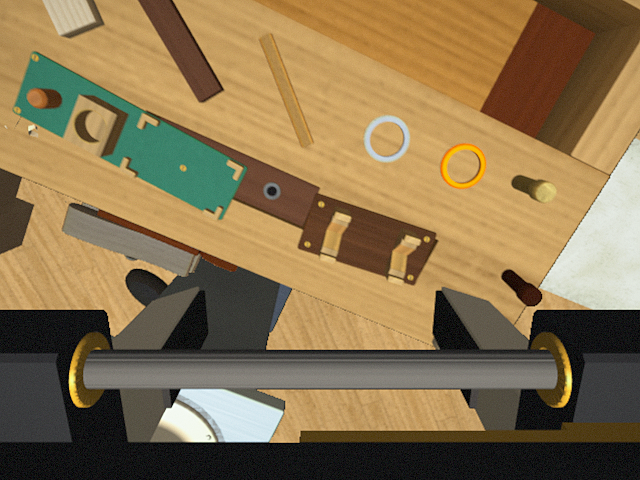

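This view shows the whole near bench: dowel (286,90), steel ring (387,139), orange ring (462,166), brass dog head (543,191), dark dog (525,290), dowel tray (368,238) with bearers at (335,237) and (403,259), green tray (130,140), and the batten end at (190,60).

```bash
cat > b.py <<'E'
from h import *
import sys
z=np.load(f'pics/{sys.argv[1]}.npz'); p,W=z['p'].astype(int),z['W']
a=np.ones(W.shape[:2],bool); Z=W[...,2]
def pr(n,P):
    print(n,len(P),*( [rect(P),np.round(np.percentile(P[:,2],[5,50,95])*1000,1)] if len(P)>5 else []))
pr('dowel',comp(W,a,(286,90),.007,.03))
pr('ring',comp(W,a,(370,128),.003,.012))
pr('brass',comp(W,a,(543,191),.062,.09))
b=comp(W,a,(368,238),.004,.06); pr('dtray_all',b)
for s in [(330,254),(340,220),(397,272),(410,243)]: pr('lip',comp(W,a,s,.036,.05))
pr('board',comp(W,a,(368,245),.004,.012))
t=b[b[:,2]>.036]; pr('lips all',t)
pr('green_all',comp(W,a,(185,170),.004,.06))
pr('green',comp(W,(p[...,1]>p[...,0]+20),(185,170),.003,.014))
pr('well',comp(W,a,(110,110),.036,.05)); pr('peg',comp(W,a,(43,97),.02,.05))
c=W[(W[...,0]>.38)&(W[...,0]<.6)&(abs(W[...,1])<.05)]; print('bench z',np.round(np.percentile(c[:,2],[20,50])*1000,1))
E
python3 b.py w1
```

```text
dowel 1603 (array([569.5,  13.4]), array([130.2,  15.9]), 45.4) [10.2 14.5 16.7]
ring 742 (array([ 569.9, -117.3]), array([54.9, 54.7]), -66.2) [3.7 5.5 7.3]
brass 418 (array([ 590.3, -293.2]), array([23.4, 23.3]), 30.9) [64.3 69.4 70.9]
dtray_all 7379 (array([ 443. , -152.1]), array([166.2,  78.5]), -84.6) [ 6.2  8.2 40.3]
lip 115 (array([ 411.1, -109.6]), array([19.7,  8.1]), -83.8) [37.1 41.3 43.2]
lip 124 (array([ 466.6, -104.3]), array([19.6,  8.5]), -85.1) [37.2 41.5 43.5]
lip 114 (array([ 419.8, -199.5]), array([20.5,  8.5]), -82.9) [38.  41.3 43.1]
lip 121 (array([ 475.2, -193.8]), array([20.3,  8.5]), -87.6) [37.9 41.4 43.1]
board 5412 (array([ 443. , -152.1]), array([166.2,  78.5]), -84.6) [6.  7.8 9.5]
lips all 475 (array([ 443.3, -152.1]), array([110.4,  64.4]), -84.6) [37.4 41.4 43.2]
green_all 14966 (array([442. , 163.6]), array([274.9,  78.8]), 85.0) [ 6.4  8.4 40.1]
green 10414 (array([443., 164.]), array([274. ,  76.8]), 84.8) [6.2 7.9 9.5]
well 1260 (array([444.9, 199.6]), array([55. , 45.3]), -5.1) [37.2 39.8 41.4]
peg 499 (array([451. , 259.3]), array([21. , 19.3]), 6.6) [22.5 40.2 45.9]
bench z [  1.5 465.2]
```

```bash
python3 -c "
from h import *
plan(569.5,13.4,120,-44.6)"
```

```text
t 1.75 tcp [500.2 -59.4 380.3] th -65.6 xaxis [ 0.001  0.001 -1.   ] j [ 0.79  0.14 -0.81  1.68  0.1   1.36 -1.17] F [-0.4  0.4 -0.6] w 91.9
roll -0.366 then dx,dy,dz [ 260.4   -1.7 -100.1] | dy,dz before roll [260.4 -37.4 -92.8]
```

Emit:
{"op": "carry_out", "data": {"motion": [{"fingers": 60, "dx": 20, "dy": 0, "dz": 0, "roll": -0.122}, {"fingers": 60, "dx": 20, "dy": 0, "dz": 0, "roll": -0.122}, {"fingers": 60, "dx": 20, "dy": 0, "dz": 0, "roll": -0.122}, {"fingers": 60, "dx": 30, "dy": 0, "dz": -35, "roll": 0}, {"fingers": 60, "dx": 30, "dy": -2, "dz": -35, "roll": 0}]}}

```text
time_s: 2.25
tcp_pos: [0.5484, -0.017, 0.2588]
ee_rot: [1.087, 1.569, -1.277]
ft_force: [1.0, -1.0, 0.9]
grip_width: 0.663
```

Emit:
{"op": "carry_out", "data": {"motion": [{"fingers": 60, "dx": 40, "dy": 0, "dz": -20, "roll": 0}, {"fingers": 60, "dx": 40, "dy": 0, "dz": -10, "roll": 0}, {"fingers": 60, "dx": 35, "dy": 0, "dz": 0, "roll": 0}, {"fingers": 60, "dx": 25, "dy": 0, "dz": 0, "roll": 0}, {"fingers": 60, "dx": 0, "dy": 0, "dz": 0, "roll": 0}]}}

```text
time_s: 2.75
tcp_pos: [0.5656, 0.0056, 0.1157]
ee_rot: [-0.759, 1.563, -3.118]
ft_force: [0.9, -0.0, -0.4]
grip_width: 0.653
```

```bash
python3 -c "
from h import *
plan(569.5,13.4,25,-44.6)
p,W=snap('wrist','w2')
m=(W[...,2]>.009)&(W[...,2]<.02)&(np.hypot(W[...,0]-.569,W[...,1]-.013)<.08)
P=W[m];print(len(P),rect(P),P.mean(0))"
```

```text
t 2.75 tcp [565.6   5.6 115.7] th -45.1 xaxis [-0.008 -0.    -1.   ] j [ 0.51  0.57 -0.73  1.84  0.47  0.92 -1.23] F [ 0.9 -0.  -0.4] w 59.9
roll -0.009 then dx,dy,dz [90.7 -2.2 -8.9] | dy,dz before roll [90.7 -2.2 -8.8]
4990 (array([545.8,  36.2]), array([129.8,  82.1]), 45.6) [0.57234498 0.01830469 0.01417562]
```

Emit:
{"op": "carry_out", "data": {"motion": [{"fingers": 60, "dx": 25, "dy": -2, "dz": -9, "roll": -0.009}, {"fingers": 60, "dx": 30, "dy": 0, "dz": 0, "roll": 0}, {"fingers": 60, "dx": 22, "dy": 0, "dz": 0, "roll": 0}, {"fingers": 60, "dx": 12, "dy": 0, "dz": 0, "roll": 0}, {"fingers": 60, "dx": 0, "dy": 0, "dz": 0, "roll": 0}]}}

```text
time_s: 3.3
tcp_pos: [0.5739, 0.0142, 0.0308]
ee_rot: [-0.292, 1.57, -2.642]
ft_force: [0.3, -0.6, -0.6]
grip_width: 0.658
```

```bash
python3 -c "
from h import *
plan(569.5,13.4,25,-44.6)
snap('wrist','w2')"
```

```text
t 3.3 tcp [573.9  14.2  30.8] th -44.6 xaxis [-0.001 -0.    -1.   ] j [ 0.42  0.69 -0.65  1.86  0.58  0.78 -1.32] F [ 0.3 -0.6 -0.6] w 60.4
roll -0.0 then dx,dy,dz [ 5.8 -2.6  3.7] | dy,dz before roll [ 5.8 -2.6  3.7]
```

View pics/w2.png

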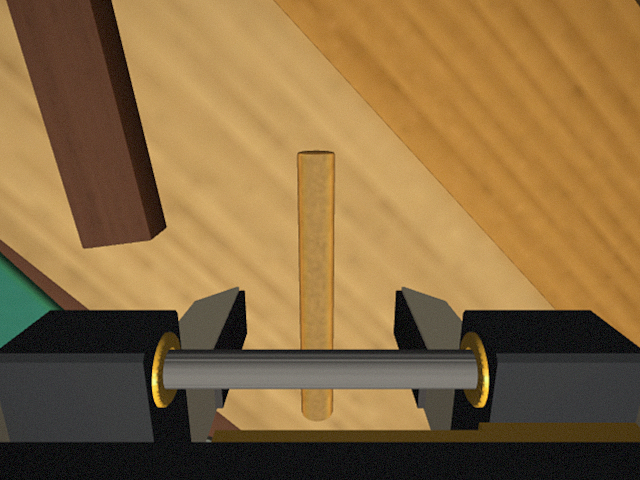

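The dowel lies centred between the fingers at about (316,290).

Emit:
{"op": "carry_out", "data": {"motion": [{"fingers": 60, "dx": 5, "dy": -2.5, "dz": 3.5, "roll": 0}, {"fingers": 5, "dx": 0, "dy": 0, "dz": 0, "roll": 0}, {"fingers": 5, "dx": 0, "dy": 0, "dz": 0, "roll": 0}, {"fingers": 5, "dx": 0, "dy": 0, "dz": 0, "roll": 0}, {"fingers": 5, "dx": 0, "dy": 0, "dz": 0, "roll": 0}]}}

```text
time_s: 3.85
tcp_pos: [0.57, 0.0141, 0.0263]
ee_rot: [2.294, 1.57, -0.055]
ft_force: [0.3, -0.2, -0.0]
grip_width: 0.356
```

```bash
python3 -c "
from h import *
plan(443.1,-152,125,5.4)"
```

```text
t 3.85 tcp [570.   14.1  26.3] th -44.6 xaxis [ 0.001 -0.    -1.   ] j [ 0.42  0.69 -0.65  1.88  0.59  0.77 -1.33] F [ 0.3 -0.2 -0. ] w 32.7
roll -0.872 then dx,dy,dz [ -98.8 -141.9  153.4] | dy,dz before roll [-98.8  26.2 207.3]
```

Emit:
{"op": "carry_out", "data": {"motion": [{"fingers": 5, "dx": 0, "dy": 0, "dz": 0, "roll": 0}, {"fingers": 5, "dx": 0, "dy": 0, "dz": 0, "roll": 0}, {"fingers": 5, "dx": 0, "dy": 0, "dz": 0, "roll": 0}, {"fingers": 5, "dx": 0, "dy": 0, "dz": 0, "roll": 0}, {"fingers": 5, "dx": -5, "dy": 0, "dz": 0, "roll": 0}]}}

```text
time_s: 4.35
tcp_pos: [0.5691, 0.0141, 0.0305]
ee_rot: [-0.784, 1.57, -3.132]
ft_force: [0.4, -0.0, 1.0]
grip_width: 0.06
```

Emit:
{"op": "carry_out", "data": {"motion": [{"fingers": 5, "dx": -20, "dy": 0, "dz": 0, "roll": 0}, {"fingers": 5, "dx": -30, "dy": 0, "dz": 0, "roll": 0}, {"fingers": 5, "dx": -30, "dy": 0, "dz": 0, "roll": 0}, {"fingers": 5, "dx": -15, "dy": 0, "dz": 0, "roll": 0}, {"fingers": 5, "dx": 0, "dy": 0, "dz": 0, "roll": -0.07}]}}

```text
time_s: 4.85
tcp_pos: [0.5716, 0.0143, 0.1287]
ee_rot: [2.153, 1.566, -0.125]
ft_force: [0.3, 0.2, 0.5]
grip_width: 0.052
```

Emit:
{"op": "carry_out", "data": {"motion": [{"fingers": 5, "dx": 0, "dy": 5, "dz": 30, "roll": -0.13}, {"fingers": 5, "dx": 0, "dy": 0, "dz": 30, "roll": -0.13}, {"fingers": 5, "dx": 0, "dy": 0, "dz": 30, "roll": -0.13}, {"fingers": 5, "dx": 0, "dy": -20, "dz": 30, "roll": -0.13}, {"fingers": 5, "dx": 0, "dy": -30, "dz": 30, "roll": -0.13}]}}

```text
time_s: 5.35
tcp_pos: [0.4609, -0.1109, 0.1258]
ee_rot: [2.25, 1.57, 0.627]
ft_force: [0.1, 0.1, -0.7]
grip_width: 0.053
```

```bash
python3 -c "
from h import *
plan(443.1,-152,125,5.4)"
```

```text
t 5.35 tcp [ 460.9 -110.9  125.8] th -3.0 xaxis [ 0.001  0.001 -1.   ] j [ 0.99  0.47 -0.97  2.06  0.5   0.87 -0.33] F [ 0.1  0.1 -0.7] w 4.8
roll -0.147 then dx,dy,dz [  0.7 -21.6  39.3] | dy,dz before roll [  0.7 -15.6  42. ]
```

The grip closed to 4.8 mm, so the dowel was missed. I'll look.

```bash
python3 -c "
from h import *
snap('wrist','w3');p,W=snap('scene','s3')
cv2.imwrite('pics/s3c.png',cv2.resize(p[120:360,150:550,::-1],None,fx=2,fy=2))"
```

```text
(no output)
```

View pics/s3c.png

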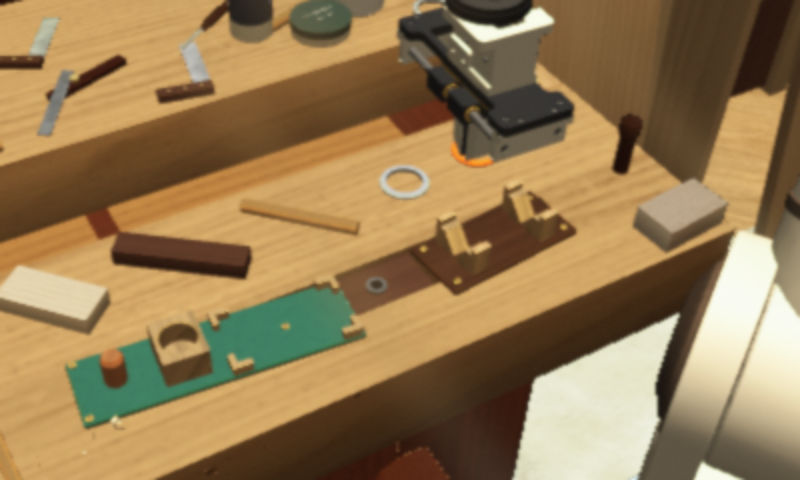

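View pics/w3.png

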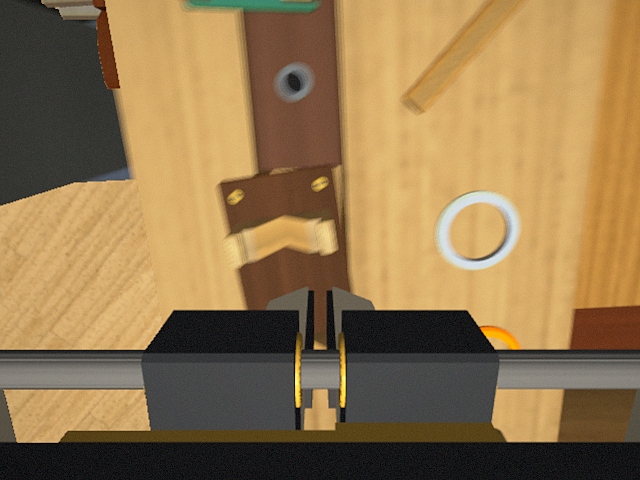

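The dowel still lies at (300,215) in the crop, seemingly where it was. The wrist view shows shut, empty fingers above the dowel tray. I'll check the real fingertip length.

```bash
python3 - <<'E'
from h import *
print(robot.finger_overhang)
C=robot.camera_model('wrist')['T_tool_cam']
for t in ('w2','w3'):
    d=np.load(f'pics/{t}.npz')['d']; m=robot.camera_model('wrist'); 
    V=cloud('wrist',d,np.eye(4))*1000
    for s in ((225,300),(410,300)) if t=='w2' else ((310,310),(337,310)): 
        w=V[285:400,s[0]-25:s[0]+26].reshape(-1,3); w=w[w[:,0]<60]; 
        w=w[(abs(w[:,2])<25)]; print(t,len(w),w.max(0),w.min(0), np.percentile(w[:,0],[50,90,98]))
z=np.load('pics/w3.npz');W=z['W'];P=comp(W,np.ones((480,640),bool),(450,70),.007,.03);print(len(P),rect(P))
z=np.load('pics/s3.npz');W=z['W'];P=comp(W,np.ones((480,640),bool),(300,228),.006,.03);print(len(P),rect(P))
z=np.load('pics/w2.npz');W=z['W'];P=comp(W,np.ones((480,640),bool),(316,200),.007,.03);print(len(P),rect(P),np.percentile(P[:,2],[50,95]))
E
```

```text
0.022
w2 3548 [ 32.78867543 -14.41082962  24.88929826] [-86.01106159 -58.52112606 -24.9998248 ] [-23.01282554  30.94225437  31.81182027]
w2 3419 [33.23428747 56.02732251 24.9515493 ] [-85.90213388  13.33121959 -24.98894717] [-21.04477847  31.09816826  31.87006717]
w3 1969 [-2.09282298  5.86821307  9.60985102] [-89.28263144 -13.392094   -24.99939343] [-25.79812791  -9.20582469  -4.57175231]
w3 1497 [-2.23793548 15.58156298  9.60985102] [-88.85721116  -3.22522446 -24.99335813] [-21.45090827  -9.37661739  -4.86181292]
3783 (array([553.6,  -3.7]), array([84.4, 16.4]), 45.5)
419 (array([567.9,  14.5]), array([129.8,  19.5]), 45.3)
6985 (array([582.6,  26.2]), array([93.5, 15.9]), 45.4) [0.01452571 0.01617631]
```

```bash
python3 - <<'E'
from h import *
d=np.load('pics/w3.npz')['d']; V=cloud('wrist',d,np.eye(4))*1000
for u in (295,310,335,350):
  for r in range(284,350,8): print(u,r,np.round(V[r,u],1),end=' ')
  print()
d=np.load('pics/w2.npz')['d']; V=cloud('wrist',d,np.eye(4))*1000
for u in (220,235,242,402):
  for r in range(284,410,12): print(u,r,np.round(V[r,u],1),end=' ')
  print()
E
```

```text
295 284 [117.8 -17.4  39.2] 295 292 [ -8.5  -9.6 -11.5] 295 300 [-14.9  -9.3 -11.1] 295 308 [-20.6  -9.  -10.7] 295 316 [-77.4  -5.4 -36.9] 295 324 [-80.9  -5.2 -36.8] 295 332 [-83.4  -5.1 -36.4] 295 340 [-85.4  -5.  -35.7] 295 348 [-87.2  -4.9 -35. ] 
310 284 [117.1  -7.   38.9] 310 292 [-3.4 -4.  -9.2] 310 300 [-11.8  -3.8  -9.7] 310 308 [-18.6  -3.7  -9.7] 310 316 [-25.   -3.5  -9.8] 310 324 [-29.8  -3.4  -9.3] 310 332 [-37.4  -3.3 -10.6] 310 340 [-40.2  -3.2  -9.3] 310 348 [-45.7  -3.1  -9.8] 
335 284 [118.6  10.5  39.5] 335 292 [ -7.8   5.8 -11.2] 335 300 [-15.7   5.5 -11.6] 335 308 [-22.6   5.3 -11.7] 335 316 [-27.7   5.1 -11.2] 335 324 [-33.1   4.9 -11. ] 335 332 [-39.1   4.7 -11.5] 335 340 [-41.8   4.6 -10.2] 335 348 [-46.1   4.5 -10. ] 
350 284 [-1.61e+02 -1.00e-01 -8.00e+01] 350 292 [118.5  21.1  45.6] 350 300 [-14.6  11.1 -11. ] 350 308 [-1.61e+02 -1.00e-01 -8.00e+01] 350 316 [-76.9   6.4 -36.6] 350 324 [-80.7   6.2 -36.7] 350 332 [-83.1   6.  -36.2] 350 340 [-86.    5.8 -36.1] 350 348 [-90.2   5.5 -36.9] 
220 284 [ 31.4 -48.2   2.2] 220 296 [-11.6 -37.8 -11.3] 220 308 [-2
[... 455 characters left out ...]
7.1 -29.6] 235 380 [-86.  -17.2 -27. ] 235 392 [ 31.7 -44.6  63.6] 235 404 [ 31.6 -45.   71. ] 
242 284 [ 31.2 -37.5   2.1] 242 296 [ -7.9 -30.2  -9.6] 242 308 [ -8.2 -30.4  -4.6] 242 320 [-10.2 -30.3  -0.5] 242 332 [-12.1 -30.2   3.7] 242 344 [-12.7 -30.3   8.6] 242 356 [-82.7 -16.2 -30.5] 242 368 [-86.  -15.7 -29.8] 242 380 [-86.9 -15.6 -27.6] 242 392 [ 31.7 -40.9  63.5] 242 404 [ 30.9 -41.2  70.4] 
402 284 [31.1 39.4  2.1] 402 296 [-8.1 31.6 -9.6] 402 308 [-18.4  29.8  -9.6] 402 320 [-20.1  29.7  -5.7] 402 332 [-20.5  29.9  -1. ] 402 344 [-22.6  29.7   2.7] 402 356 [-84.   16.6 -31.3] 402 368 [-85.5  16.5 -29.4] 402 380 [-87.1  16.3 -27.8] 402 392 [30.5 42.7 62.7] 402 404 [31.5 43.3 70.9]
```

In the wrist depth the bench lies at tool x=31 with the TCP at z=31, which is consistent. The fingertips, though, end near tool x≈0, not +22, and that explains the miss: the tips passed above the dowel. I'll measure the tip edge, then confirm it by careful contact.

```bash
python3 - <<'E'
from h import *
m=robot.camera_model('wrist');f=240/np.tan(np.radians(m['fovy']/2));C=m['T_tool_cam']
for t,us in (('w2',(232,236,240,404,408)),('w3',(303,308,334,338))):
    d=np.load(f'pics/{t}.npz')['d']
    for u in us:
        r=next(r for r in range(270,330) if 0<d[r,u]<.19)
        q=C[:3,:3]@np.array([(u-m['cx'])/f,-(r-.5-m['cy'])/f,-1]); s=(-.0095-C[2,3])/q[2]
        print(t,u,r,np.round((C[:3,3]+s*q)*1000,1))
plan(569.5,13.4,60,-44.6)
E
```

```text
w2 232 288 [  0.4 -35.7  -9.5]
w2 236 287 [  1.4 -34.2  -9.5]
w2 240 291 [ -2.6 -31.9  -9.5]
w2 404 287 [ 1.3 34.2 -9.5]
w2 408 289 [-0.7 35.4 -9.5]
w3 303 288 [ 0.4 -6.9 -9.5]
w3 308 291 [-2.6 -4.8 -9.5]
w3 334 287 [ 1.4  5.7 -9.5]
w3 338 290 [-1.6  7.2 -9.5]
t 5.45 tcp [ 454.9 -115.6  124.1] th -3.6 xaxis [-0.007 -0.003 -1.   ] j [ 0.99  0.46 -0.97  2.06  0.5   0.88 -0.33] F [-0.2 -0.1  0.4] w 5.2
roll 0.716 then dx,dy,dz [  63.    -8.8 -172.7] | dy,dz before roll [  63.   106.7 -136.1]
```

Emit:
{"op": "carry_out", "data": {"motion": [{"fingers": 50, "dx": 0, "dy": 0, "dz": 0, "roll": 0.143}, {"fingers": 50, "dx": 0, "dy": 0, "dz": 0, "roll": 0.143}, {"fingers": 50, "dx": 0, "dy": 0, "dz": 0, "roll": 0.143}, {"fingers": 50, "dx": 0, "dy": 0, "dz": 0, "roll": 0.143}, {"fingers": 50, "dx": 0, "dy": 0, "dz": 0, "roll": 0.143}]}}

```text
time_s: 5.95
tcp_pos: [0.4612, -0.11, 0.1258]
ee_rot: [-1.209, 1.571, 2.724]
ft_force: [-0.4, 0.3, -0.1]
grip_width: 0.439
```

Emit:
{"op": "carry_out", "data": {"motion": [{"fingers": 50, "dx": 0, "dy": -2, "dz": -35, "roll": 0}, {"fingers": 50, "dx": 10, "dy": -2, "dz": -40, "roll": 0}, {"fingers": 50, "dx": 20, "dy": -2, "dz": -40, "roll": 0}, {"fingers": 50, "dx": 20, "dy": -2, "dz": -35, "roll": 0}, {"fingers": 50, "dx": 13, "dy": -1, "dz": -23, "roll": 0}]}}

```text
time_s: 6.45
tcp_pos: [0.5764, 0.0231, 0.0614]
ee_rot: [-2.071, 1.569, 1.87]
ft_force: [-0.5, -0.4, -0.2]
grip_width: 0.543
```

Emit:
{"op": "carry_out", "data": {"motion": [{"fingers": 50, "dx": 0, "dy": 0, "dz": 0, "roll": 0}, {"fingers": 50, "dx": 0, "dy": 0, "dz": 0, "roll": 0}, {"fingers": 50, "dx": 0, "dy": 0, "dz": 0, "roll": 0}, {"fingers": 50, "dx": 0, "dy": 0, "dz": 0, "roll": 0}, {"fingers": 50, "dx": 0, "dy": 0, "dz": 0, "roll": 0}]}}

```text
time_s: 6.95
tcp_pos: [0.5755, 0.0186, 0.0635]
ee_rot: [1.541, 1.57, -0.804]
ft_force: [0.4, 0.4, -0.7]
grip_width: 0.548
```

```bash
python3 -c "
from h import *
plan(569.5,13.4,25,-44.6)"
```

```text
t 6.95 tcp [575.5  18.6  63.5] th -44.4 xaxis [ 0.001 -0.001 -1.   ] j [ 0.45  0.65 -0.7   1.85  0.55  0.84 -1.3 ] F [ 0.4  0.4 -0.7] w 50.3
roll 0.004 then dx,dy,dz [38.5 -0.7  7.9] | dy,dz before roll [38.5 -0.7  7.9]
```

Descend past z=25 gently, watching force.

Emit:
{"op": "carry_out", "data": {"motion": [{"fingers": 50, "dx": 20, "dy": -0.7, "dz": 7.9, "roll": 0}, {"fingers": 50, "dx": 15, "dy": 0, "dz": 0, "roll": 0}, {"fingers": 50, "dx": 8, "dy": 0, "dz": 0, "roll": 0}, {"fingers": 50, "dx": 4, "dy": 0, "dz": 0, "roll": 0}, {"fingers": 50, "dx": 0, "dy": 0, "dz": 0, "roll": 0}]}}

```text
time_s: 7.45
tcp_pos: [0.5693, 0.0151, 0.0154]
ee_rot: [-1.293, 1.57, 2.646]
ft_force: [-0.1, -0.5, -0.5]
grip_width: 0.543
```

Emit:
{"op": "carry_out", "data": {"motion": [{"fingers": 50, "dx": 3, "dy": 0, "dz": 0, "roll": 0}, {"fingers": 50, "dx": 3, "dy": 0, "dz": 0, "roll": 0}, {"fingers": 50, "dx": 2, "dy": 0, "dz": 0, "roll": 0}, {"fingers": 50, "dx": 0, "dy": 0, "dz": 0, "roll": 0}, {"fingers": 50, "dx": 0, "dy": 0, "dz": 0, "roll": 0}]}}

```text
time_s: 7.95
tcp_pos: [0.5695, 0.0148, 0.008]
ee_rot: [1.881, 1.571, -0.462]
ft_force: [-0.6, -0.1, 1.3]
grip_width: 0.546
```

```bash
python3 -c "
from h import *
plan(569.5,13.4,4,-44.6)"
```

```text
t 7.95 tcp [569.5  14.8   8. ] th -44.3 xaxis [ 0. -0. -1.] j [ 0.42  0.72 -0.64  1.88  0.62  0.75 -1.35] F [-0.6 -0.1  1.3] w 50.1
roll 0.006 then dx,dy,dz [4.  0.9 1. ] | dy,dz before roll [4.  0.9 1. ]
```

No contact at TCP z=8, so the tips really are near the TCP itself. I'll go a little lower and close.

Emit:
{"op": "carry_out", "data": {"motion": [{"fingers": 50, "dx": 1, "dy": 0, "dz": 0, "roll": 0}, {"fingers": 50, "dx": 1, "dy": 0, "dz": 0, "roll": 0}, {"fingers": 50, "dx": 1, "dy": 0, "dz": 0, "roll": 0}, {"fingers": 5, "dx": 0, "dy": 0, "dz": 0, "roll": 0}, {"fingers": 5, "dx": 0, "dy": 0, "dz": 0, "roll": 0}]}}

```text
time_s: 8.45
tcp_pos: [0.5695, 0.0148, 0.0048]
ee_rot: [-1.736, 1.571, 2.204]
ft_force: [0.1, 1.3, -0.5]
grip_width: 0.421
```

Emit:
{"op": "carry_out", "data": {"motion": [{"fingers": 5, "dx": 0, "dy": 0, "dz": 0, "roll": 0}, {"fingers": 5, "dx": 0, "dy": 0, "dz": 0, "roll": 0}, {"fingers": 5, "dx": 0, "dy": 0, "dz": 0, "roll": 0}, {"fingers": 5, "dx": 0, "dy": 0, "dz": 0, "roll": 0}, {"fingers": 5, "dx": 0, "dy": 0, "dz": 0, "roll": 0}]}}

```text
time_s: 8.95
tcp_pos: [0.5695, 0.0147, 0.0049]
ee_rot: [2.16, 1.571, -0.183]
ft_force: [-0.6, 0.0, 0.1]
grip_width: 0.159
```

```bash
python3 -c "
from h import *
plan(443.1,-152,105,5.4)"
```

```text
t 8.95 tcp [569.5  14.7   4.9] th -44.3 xaxis [ 0. -0. -1.] j [ 0.41  0.73 -0.64  1.88  0.63  0.74 -1.35] F [-0.6  0.   0.1] w 14.6
roll -0.867 then dx,dy,dz [-100.1 -141.5  154.1] | dy,dz before roll [-100.1   25.9  207.6]
```

Emit:
{"op": "carry_out", "data": {"motion": [{"fingers": 5, "dx": 0, "dy": 0, "dz": 0, "roll": 0}, {"fingers": 5, "dx": 0, "dy": 0, "dz": 0, "roll": 0}, {"fingers": 5, "dx": -10, "dy": 0, "dz": 0, "roll": 0}, {"fingers": 5, "dx": -20, "dy": 0, "dz": 0, "roll": 0}, {"fingers": 5, "dx": -25, "dy": 0, "dz": 0, "roll": 0}]}}

```text
time_s: 9.45
tcp_pos: [0.5686, 0.0148, 0.0602]
ee_rot: [-0.908, 1.569, 3.031]
ft_force: [-0.3, -0.1, -0.6]
grip_width: 0.157
```

```bash
python3 -c "
from h import *
plan(443.1,-152,105,5.4)"
```

```text
t 9.45 tcp [568.6  14.8  60.2] th -44.3 xaxis [-0.002  0.    -1.   ] j [ 0.46  0.65 -0.7   1.87  0.55  0.83 -1.3 ] F [-0.3 -0.1 -0.6] w 14.4
roll -0.867 then dx,dy,dz [ -44.6 -140.7  154.3] | dy,dz before roll [-44.6  26.5 207.1]
```

Emit:
{"op": "carry_out", "data": {"motion": [{"fingers": 5, "dx": -10, "dy": 0, "dz": 0, "roll": -0.13}, {"fingers": 5, "dx": -10, "dy": 0, "dz": 0, "roll": -0.14}, {"fingers": 5, "dx": -10, "dy": 0, "dz": 0, "roll": -0.14}, {"fingers": 5, "dx": -10, "dy": 0, "dz": 0, "roll": -0.14}, {"fingers": 5, "dx": -5, "dy": 0, "dz": 0, "roll": -0.14}]}}

```text
time_s: 9.95
tcp_pos: [0.5701, 0.0148, 0.1066]
ee_rot: [1.448, 1.569, -0.2]
ft_force: [0.4, 0.1, -0.8]
grip_width: 0.157
```

Emit:
{"op": "carry_out", "data": {"motion": [{"fingers": 5, "dx": 0, "dy": 0, "dz": 0, "roll": -0.14}, {"fingers": 5, "dx": 0, "dy": -20, "dz": 20, "roll": -0.037}, {"fingers": 5, "dx": 0, "dy": -30, "dz": 33, "roll": 0}, {"fingers": 5, "dx": 0, "dy": -30, "dz": 33, "roll": 0}, {"fingers": 5, "dx": 0, "dy": -30, "dz": 33, "roll": 0}]}}

```text
time_s: 10.45
tcp_pos: [0.4694, -0.1145, 0.1054]
ee_rot: [0.352, 1.57, -1.124]
ft_force: [0.2, -0.7, -0.7]
grip_width: 0.158
```

Emit:
{"op": "carry_out", "data": {"motion": [{"fingers": 5, "dx": 0, "dy": -20, "dz": 22, "roll": 0}, {"fingers": 5, "dx": 0, "dy": -10, "dz": 12, "roll": 0}, {"fingers": 5, "dx": 0, "dy": 0, "dz": 0, "roll": 0}, {"fingers": 5, "dx": 0, "dy": 0, "dz": 0, "roll": 0}, {"fingers": 5, "dx": 0, "dy": 0, "dz": 0, "roll": 0}]}}

```text
time_s: 10.95
tcp_pos: [0.4447, -0.1489, 0.1054]
ee_rot: [1.664, 1.569, 0.189]
ft_force: [0.2, 0.8, 0.2]
grip_width: 0.159
```

```bash
python3 -c "
from h import *
plan(443.1,-152,60,5.4)
p,W=snap('wrist','w4')
a=np.ones((480,640),bool)
P=W[:, :]; m=(W[...,2]>.095)&(W[...,2]<.125)&(np.hypot(W[...,0]-.443,W[...,1]+.152)<.09); print(len(P[m]),rect(P[m]))"
```

```text
t 10.95 tcp [ 444.7 -148.9  105.4] th 5.5 xaxis [ 0.001  0.    -1.   ] j [ 1.1   0.53 -1.02  2.08  0.6   0.86 -0.18] F [0.2 0.8 0.2] w 14.6
roll 0.001 then dx,dy,dz [45.4 -1.9  2.9] | dy,dz before roll [45.4 -1.9  2.9]
10910 (array([ 442.6, -144.7]), array([120. ,  46.8]), 81.9)
```

View pics/w4.png

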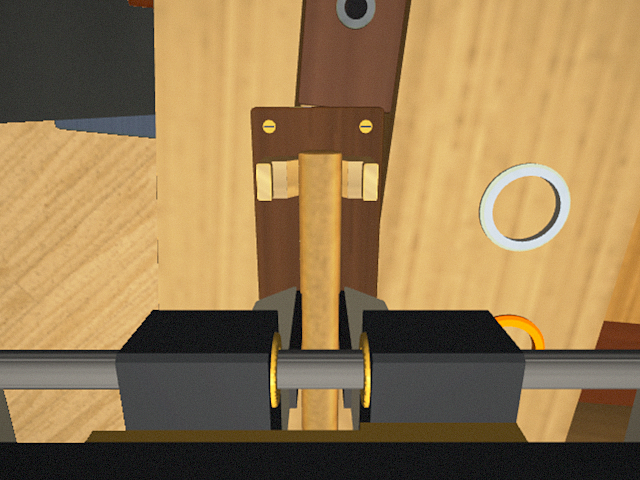

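The dowel is held square between the pads, its far end at (320,153), lined up over the notches. I'll check its lengthwise centring and, at the same time, its height in the hand.

```bash
python3 -c "
from h import *
W=np.load('pics/w4.npz')['W'][140:280,290:352].reshape(-1,3)*1000
P=W[W[:,2]>85]; T=Ttool(); q=(np.c_[P/1000,np.ones(len(P))]@np.linalg.inv(T).T)[:,:3]*1000
print('tool z range',np.percentile(q[:,2],[0.5,50]),'y',np.percentile(q[:,1],[1,50,99]),'top x',np.percentile(q[:,0],[2,50]))
for a,b in((-60,-50),(-35,-20)):
  k=q[(q[:,2]>a)&(q[:,2]<b)]; print(a,k.mean(0),np.percentile(k[:,0],5))
"
```

```text
tool z range [-79.85143993 -42.71663189] y [-7.88317918 -0.01800697  7.62291344] top x [-11.8645906   -9.77767992]
-60 [ -9.29339063  -0.12571833 -55.04726224] -11.530969432879811
-35 [ -9.28848202  -0.18676007 -27.56390631] -11.420965159918008
```

```bash
python3 -c "
from h import *
W=np.load('pics/w4.npz')['W'][140:280,290:352].reshape(-1,3)*1000
P=W[(W[:,2]>85)&(W[:,2]<130)]; T=Ttool(); q=(np.c_[P/1000,np.ones(len(P))]@np.linalg.inv(T).T)[:,:3]*1000
print(np.percentile(q[:,2],[0,.5,2]),np.percentile(q[:,0],[1,10]))
"
```

```text
[-64.01953679 -63.90087437 -63.79740665] [-11.89058381 -11.11852399]
```

Emit:
{"op": "carry_out", "data": {"motion": [{"fingers": 5, "dx": 15, "dy": -1.9, "dz": 1.8, "roll": 0}, {"fingers": 5, "dx": 25, "dy": 0, "dz": 0, "roll": 0}, {"fingers": 5, "dx": 20, "dy": 0, "dz": 0, "roll": 0}, {"fingers": 5, "dx": 12, "dy": 0, "dz": 0, "roll": 0}, {"fingers": 5, "dx": 5, "dy": 0, "dz": 0, "roll": 0}]}}

```text
time_s: 11.5
tcp_pos: [0.4411, -0.151, 0.0262]
ee_rot: [-2.264, 1.568, 2.544]
ft_force: [0.4, -0.7, 0.9]
grip_width: 0.157
```

Emit:
{"op": "carry_out", "data": {"motion": [{"fingers": 5, "dx": 2, "dy": 0, "dz": 0, "roll": 0}, {"fingers": 5, "dx": 2, "dy": 0, "dz": 0, "roll": 0}, {"fingers": 5, "dx": 1, "dy": 0, "dz": 0, "roll": 0}, {"fingers": 5, "dx": 0, "dy": 0, "dz": 0, "roll": 0}, {"fingers": 5, "dx": 0, "dy": 0, "dz": 0, "roll": 0}]}}

```text
time_s: 12.0
tcp_pos: [0.4424, -0.1522, 0.0233]
ee_rot: [1.064, 1.57, -0.413]
ft_force: [1.3, -0.4, -0.7]
grip_width: 0.16
```

```bash
python3 -c "
from h import *
plan(443.1,-152,22,5.4)"
```

```text
t 12.0 tcp [ 442.4 -152.2   23.3] th 5.4 xaxis [ 0.001 -0.    -1.   ] j [ 0.98  0.65 -0.87  2.12  0.77  0.72 -0.31] F [ 1.3 -0.4 -0.7] w 14.6
roll -0.0 then dx,dy,dz [ 1.3  0.7 -0.2] | dy,dz before roll [ 1.3  0.7 -0.2]
```

Emit:
{"op": "carry_out", "data": {"motion": [{"fingers": 5, "dx": 1, "dy": 0.5, "dz": 0, "roll": 0}, {"fingers": 5, "dx": 0, "dy": 0, "dz": 0, "roll": 0}, {"fingers": 45, "dx": 0, "dy": 0, "dz": 0, "roll": 0}, {"fingers": 45, "dx": 0, "dy": 0, "dz": 0, "roll": 0}, {"fingers": 45, "dx": 0, "dy": 0, "dz": 0, "roll": 0}]}}

```text
time_s: 12.5
tcp_pos: [0.442, -0.1519, 0.0217]
ee_rot: [-1.784, 1.57, 3.022]
ft_force: [-0.5, 0.1, 0.4]
grip_width: 0.372
```

Emit:
{"op": "carry_out", "data": {"motion": [{"fingers": 45, "dx": 0, "dy": 0, "dz": 0, "roll": 0}, {"fingers": 45, "dx": -10, "dy": 0, "dz": 0, "roll": 0}, {"fingers": 45, "dx": -25, "dy": 0, "dz": 0, "roll": 0}, {"fingers": 45, "dx": -40, "dy": 0, "dz": 0, "roll": 0}, {"fingers": 45, "dx": -45, "dy": 0, "dz": 0, "roll": 0}]}}

```text
time_s: 13.0
tcp_pos: [0.4414, -0.1512, 0.1429]
ee_rot: [-2.333, 1.568, 2.474]
ft_force: [1.0, -1.8, 0.5]
grip_width: 0.493
```

```bash
cat > c.py <<'E'
from h import *
p,W=snap('scene','s5'); a=np.ones((480,640),bool)
P=W[(W[...,2]>.02)&(W[...,2]<.036)&(abs(W[...,0]-.443)<.02)&(abs(W[...,1]+.152)<.09)];print(len(P),rect(P),np.percentile(P[:,2],[50,95]))
t=np.array([.0941,-.9956]); s=(P[:,:2]-[.443,-.152])@t; print(np.percentile(s,[0,1,99,100]))
P=W[(W[...,2]>.017)&(W[...,2]<.03)&(abs(W[...,0]-.57)<.08)&(abs(W[...,1]-.148)<.08)];print('batten',len(P),rect(P))
# batten from first wrist view is cut off; tool target
plan(570.5,148.5,100,-37.3)
E
python3 c.py
```

```text
569 (array([ 442.7, -152.2]), array([132.4,  39.8]), -89.7) [0.03165653 0.03513563]
[-0.06602288 -0.06533202  0.0637893   0.06627966]
batten 781 (array([570. , 148.4]), array([140. ,  34.9]), 52.5)
t 13.05 tcp [ 446.  -151.6  149.3] th 5.5 xaxis [ 0.006 -0.003 -1.   ] j [ 1.18  0.46 -1.1   2.05  0.52  0.93 -0.1 ] F [2.9 0.6 3.5] w 44.7
roll 0.747 then dx,dy,dz [  49.3  -83.1 -314. ] | dy,dz before roll [  49.3  152.5 -286.9]
```

The dowel is seated: it spans -66 to +66 mm about the tray middle, with its top at about z 33. Next is the batten.

Emit:
{"op": "carry_out", "data": {"motion": [{"fingers": 60, "dx": 0, "dy": 0, "dz": 0, "roll": 0.147}, {"fingers": 60, "dx": 0, "dy": 0, "dz": 0, "roll": 0.15}, {"fingers": 60, "dx": 0, "dy": 0, "dz": 0, "roll": 0.15}, {"fingers": 60, "dx": 0, "dy": 0, "dz": 0, "roll": 0.15}, {"fingers": 60, "dx": 0, "dy": 0, "dz": 0, "roll": 0.15}]}}

```text
time_s: 13.55
tcp_pos: [0.4425, -0.1518, 0.1425]
ee_rot: [1.731, 1.57, -0.499]
ft_force: [0.3, -0.2, 0.4]
grip_width: 0.651
```

Emit:
{"op": "carry_out", "data": {"motion": [{"fingers": 60, "dx": 0, "dy": -10, "dz": -35, "roll": 0}, {"fingers": 60, "dx": 0, "dy": -10, "dz": -40, "roll": 0}, {"fingers": 60, "dx": 0, "dy": -10, "dz": -40, "roll": 0}, {"fingers": 60, "dx": 0, "dy": -10, "dz": -40, "roll": 0}, {"fingers": 60, "dx": 0, "dy": -10, "dz": -40, "roll": 0}]}}

```text
time_s: 14.05
tcp_pos: [0.5216, 0.0349, 0.1425]
ee_rot: [1.834, 1.57, -0.39]
ft_force: [1.0, 0.5, 0.0]
grip_width: 0.65
```

Emit:
{"op": "carry_out", "data": {"motion": [{"fingers": 60, "dx": 0, "dy": -10, "dz": -40, "roll": 0}, {"fingers": 60, "dx": 0, "dy": -10, "dz": -40, "roll": 0}, {"fingers": 60, "dx": 0, "dy": -8, "dz": -30, "roll": 0}, {"fingers": 60, "dx": 0, "dy": -5, "dz": -9, "roll": 0}, {"fingers": 60, "dx": 0, "dy": 0, "dz": 0, "roll": 0}]}}

```text
time_s: 14.55
tcp_pos: [0.5667, 0.1503, 0.1423]
ee_rot: [-2.363, 1.569, 1.7]
ft_force: [0.3, 0.4, 0.3]
grip_width: 0.65
```

```bash
cat > d.py <<'E'
from h import *
# local measure: top face points in tool frame. args: z lo hi (mm, world), x y world approx, radius
import sys
tag=sys.argv[1]; lo,hi,x,y,r=map(float,sys.argv[2:7])
T=Ttool(); p,W=snap('wrist',tag); P=W.reshape(-1,3)*1000
P=P[(P[:,2]>lo)&(P[:,2]<hi)&(np.hypot(P[:,0]-x,P[:,1]-y)<r)]
q=(np.c_[P/1000,np.ones(len(P))]@np.linalg.inv(T).T)[:,:3]*1000
print('world',rect(P/1000),'z',np.median(P[:,2]),'tool y',np.percentile(q[:,1],[.5,99.5]),'tool z',np.percentile(q[:,2],[.5,99.5]))
E
python3 d.py w6 17 25 570 148 80; python3 -c "
from h import *
plan(570.2,148.5,4.5,-37.4)"
```

```text
world (array([571.7, 147. ]), array([140.5,  30. ]), 52.7) z 19.754758469849975 tool y [-8.79621964 20.88206438] tool z [-70.39829178  68.54048407]
t 14.6 tcp [566.7 148.  142. ] th -37.3 xaxis [-0.001 -0.    -1.   ] j [ 0.33  0.6  -0.85  1.78  0.52  1.01 -1.38] F [-0.5 -0.7 -0.2] w 60.0
roll 0.001 then dx,dy,dz [137.5   2.5  -2.7] | dy,dz before roll [137.5   2.5  -2.7]
```

Emit:
{"op": "carry_out", "data": {"motion": [{"fingers": 60, "dx": 25, "dy": 5, "dz": -1.5, "roll": 0}, {"fingers": 60, "dx": 35, "dy": 0, "dz": 0, "roll": 0}, {"fingers": 60, "dx": 30, "dy": 0, "dz": 0, "roll": 0}, {"fingers": 60, "dx": 20, "dy": 0, "dz": 0, "roll": 0}, {"fingers": 60, "dx": 0, "dy": 0, "dz": 0, "roll": 0}]}}

```text
time_s: 15.1
tcp_pos: [0.5695, 0.1421, 0.029]
ee_rot: [-0.447, 1.564, -2.673]
ft_force: [-1.0, -0.7, -0.2]
grip_width: 0.656
```

```bash
python3 d.py w7 17 25 570 148 60; python3 -c "
from h import *
plan(571.5,147.2,4.5,-37.3)"
```

```text
world (array([571.6, 146.8]), array([119.9,  30.2]), 52.7) z 19.76659289007211 tool y [-16.01129041  13.63252035] tool z [-64.16960277  53.82504775]
t 15.15 tcp [570.9 143.3  30.8] th -37.5 xaxis [-0.003 -0.002 -1.   ] j [ 0.25  0.75 -0.74  1.82  0.66  0.84 -1.47] F [ 0.6 -0.5 -0.4] w 60.0
roll -0.004 then dx,dy,dz [26.3 -1.8 -3.6] | dy,dz before roll [26.3 -1.8 -3.6]
```

Emit:
{"op": "carry_out", "data": {"motion": [{"fingers": 60, "dx": 10, "dy": -1.2, "dz": -3, "roll": 0}, {"fingers": 60, "dx": 9, "dy": 0, "dz": 0, "roll": 0}, {"fingers": 60, "dx": 5, "dy": 0, "dz": 0, "roll": 0}, {"fingers": 60, "dx": 2, "dy": 0, "dz": 0, "roll": 0}, {"fingers": 15, "dx": 0, "dy": 0, "dz": 0, "roll": 0}]}}

```text
time_s: 15.65
tcp_pos: [0.5729, 0.1491, 0.0057]
ee_rot: [-0.46, 1.57, -2.683]
ft_force: [-0.1, 0.2, -0.3]
grip_width: 0.605
```

Emit:
{"op": "carry_out", "data": {"motion": [{"fingers": 15, "dx": 0, "dy": 0, "dz": 0, "roll": 0}, {"fingers": 15, "dx": 0, "dy": 0, "dz": 0, "roll": 0}, {"fingers": 15, "dx": 0, "dy": 0, "dz": 0, "roll": 0}, {"fingers": 15, "dx": 0, "dy": 0, "dz": 0, "roll": 0}, {"fingers": 15, "dx": 0, "dy": 0, "dz": 0, "roll": 0}]}}

```text
time_s: 16.15
tcp_pos: [0.5733, 0.1492, 0.0061]
ee_rot: [2.332, 1.57, 0.108]
ft_force: [-0.7, -0.4, 1.6]
grip_width: 0.322
```

```bash
python3 -c "
from h import *
plan(443.1,-152,140,5.4)"
```

```text
t 16.15 tcp [573.3 149.2   6.1] th -37.4 xaxis [ 0.  0. -1.] j [ 0.23  0.78 -0.71  1.82  0.69  0.8  -1.5 ] F [-0.7 -0.4  1.6] w 29.6
roll -0.747 then dx,dy,dz [-134.  -157.9  287.6] | dy,dz before roll [-134.    79.6  318.3]
```

Emit:
{"op": "carry_out", "data": {"motion": [{"fingers": 15, "dx": 0, "dy": 0, "dz": 0, "roll": 0}, {"fingers": 15, "dx": -8, "dy": 0, "dz": 0, "roll": 0}, {"fingers": 15, "dx": -25, "dy": 0, "dz": 0, "roll": 0}, {"fingers": 15, "dx": -35, "dy": 0, "dz": 0, "roll": 0}, {"fingers": 15, "dx": -35, "dy": 0, "dz": 0, "roll": 0}]}}

```text
time_s: 16.65
tcp_pos: [0.5723, 0.1491, 0.1099]
ee_rot: [-0.942, 1.569, 3.118]
ft_force: [0.1, -0.8, 0.2]
grip_width: 0.326
```

Emit:
{"op": "carry_out", "data": {"motion": [{"fingers": 15, "dx": -31, "dy": 5, "dz": 35, "roll": 0}, {"fingers": 15, "dx": 0, "dy": 10, "dz": 40, "roll": 0}, {"fingers": 15, "dx": 0, "dy": 10, "dz": 40, "roll": 0}, {"fingers": 15, "dx": 0, "dy": 10, "dz": 40, "roll": 0}, {"fingers": 15, "dx": 0, "dy": 10, "dz": 40, "roll": 0}]}}

```text
time_s: 17.15
tcp_pos: [0.4894, -0.0345, 0.1403]
ee_rot: [1.121, 1.57, -1.102]
ft_force: [-0.3, -0.8, -1.0]
grip_width: 0.323
```

Emit:
{"op": "carry_out", "data": {"motion": [{"fingers": 15, "dx": 0, "dy": 10, "dz": 40, "roll": 0}, {"fingers": 15, "dx": 0, "dy": 10, "dz": 40, "roll": 0}, {"fingers": 15, "dx": 0, "dy": 15, "dz": 43, "roll": 0}, {"fingers": 15, "dx": 0, "dy": 0, "dz": 0, "roll": -0.14}, {"fingers": 15, "dx": 0, "dy": 0, "dz": 0, "roll": -0.15}]}}

```text
time_s: 17.65
tcp_pos: [0.4425, -0.1541, 0.1402]
ee_rot: [0.077, 1.57, -1.855]
ft_force: [0.1, 0.6, 0.4]
grip_width: 0.323
```

Emit:
{"op": "carry_out", "data": {"motion": [{"fingers": 15, "dx": 0, "dy": 0, "dz": 0, "roll": -0.15}, {"fingers": 15, "dx": 0, "dy": 0, "dz": 0, "roll": -0.15}, {"fingers": 15, "dx": 0, "dy": 0, "dz": 0, "roll": -0.15}, {"fingers": 15, "dx": 0, "dy": 0, "dz": 0, "roll": -0.007}, {"fingers": 15, "dx": 0, "dy": 0, "dz": 0, "roll": 0}]}}

```text
time_s: 18.15
tcp_pos: [0.4433, -0.152, 0.14]
ee_rot: [3.007, 1.571, 1.526]
ft_force: [-1.0, -0.3, -0.5]
grip_width: 0.323
```

```bash
cat > e.py <<'E'
from h import *
import sys
T=Ttool(); p,W=snap('wrist',sys.argv[1]); q=((np.concatenate([W,np.ones((480,640,1))],-1))@np.linalg.inv(T).T)[:285,:,:3]*1000
hw=float(sys.argv[2]); lo,hi=float(sys.argv[3]),float(sys.argv[4])
P=q[(abs(q[...,1])<hw)&(q[...,0]>lo)&(q[...,0]<hi)&(abs(q[...,2])<78)]
print('far end z',np.percentile(P[:,2],[.5,2]),'y',np.percentile(P[:,1],[1,99]),'x',np.percentile(P[:,0],[5,50]))
F=P[P[:,2]<-45]; N=P[P[:,2]>-30]; print('y near/far',[np.round(np.percentile(k[:,1],[2,98]),1) for k in (N,F) if len(k)], 'x',[np.round(np.median(k[:,0]),1) for k in(N,F) if len(k)])
E
python3 e.py w8 25 -30 20; python3 -c "
from h import *
plan(443.1,-152,30,5.4)"
```

```text
far end z [-67.88309105 -67.79700691] y [-14.97480772  14.30150766] x [-14.66155634 -13.64480911]
y near/far [array([-14.6,  14. ]), array([-14.6,  13.9])] x [np.float64(-13.6), np.float64(-13.6)]
t 18.2 tcp [ 443.3 -152.   140. ] th 5.2 xaxis [ 0. -0. -1.] j [ 1.17  0.48 -1.09  2.06  0.54  0.92 -0.12] F [ 0.3 -0.2 -1. ] w 29.8
roll -0.004 then dx,dy,dz [ 1.1e+02 -2.0e-01 -1.0e-01] | dy,dz before roll [ 1.1e+02 -2.0e-01 -1.0e-01]
```

Emit:
{"op": "carry_out", "data": {"motion": [{"fingers": 15, "dx": 15, "dy": 0, "dz": -2, "roll": -0.003}, {"fingers": 15, "dx": 30, "dy": 0, "dz": 0, "roll": 0}, {"fingers": 15, "dx": 28, "dy": 0, "dz": 0, "roll": 0}, {"fingers": 15, "dx": 15, "dy": 0, "dz": 0, "roll": 0}, {"fingers": 15, "dx": 5, "dy": 0, "dz": 0, "roll": 0}]}}

```text
time_s: 18.7
tcp_pos: [0.4415, -0.1492, 0.0446]
ee_rot: [-2.062, 1.567, 2.747]
ft_force: [-0.6, -0.1, -0.2]
grip_width: 0.328
```

Emit:
{"op": "carry_out", "data": {"motion": [{"fingers": 15, "dx": 2, "dy": 0, "dz": 0, "roll": 0}, {"fingers": 15, "dx": 2, "dy": 0, "dz": 0, "roll": 0}, {"fingers": 15, "dx": 0, "dy": 0, "dz": 0, "roll": 0}, {"fingers": 15, "dx": 0, "dy": 0, "dz": 0, "roll": 0}, {"fingers": 15, "dx": 0, "dy": 0, "dz": 0, "roll": 0}]}}

```text
time_s: 19.2
tcp_pos: [0.4436, -0.1504, 0.0434]
ee_rot: [0.937, 1.57, -0.537]
ft_force: [0.6, -0.1, -0.4]
grip_width: 0.324
```

```bash
python3 e.py w9 25 -30 20; python3 -c "
from h import *
plan(442.9,-150,40,5.4)"
```

```text
far end z [-67.88056139 -67.76000284] y [-24.41555236  24.03765093] x [-14.60186198 -13.48961453]
y near/far [array([-14.7,  14. ]), array([-23.7,  23.6])] x [np.float64(-13.7), np.float64(-13.5)]
t 19.25 tcp [ 443.5 -150.4   43.3] th 5.5 xaxis [ 0.001 -0.001 -1.   ] j [ 1.01  0.62 -0.91  2.11  0.74  0.76 -0.28] F [ 0.5  0.5 -0.4] w 29.5
roll 0.002 then dx,dy,dz [ 3.3 -0.6 -0.4] | dy,dz before roll [ 3.3 -0.6 -0.4]
```

Emit:
{"op": "carry_out", "data": {"motion": [{"fingers": 15, "dx": 1.5, "dy": -0.5, "dz": -0.4, "roll": 0}, {"fingers": 15, "dx": 1.3, "dy": 0, "dz": 0, "roll": 0}, {"fingers": 15, "dx": 0, "dy": 0, "dz": 0, "roll": 0}, {"fingers": 15, "dx": 0, "dy": 0, "dz": 0, "roll": 0}, {"fingers": 55, "dx": 0, "dy": 0, "dz": 0, "roll": 0}]}}

```text
time_s: 19.75
tcp_pos: [0.4427, -0.1497, 0.0401]
ee_rot: [2.459, 1.571, 0.985]
ft_force: [0.5, -0.4, -0.3]
grip_width: 0.371
```

Emit:
{"op": "carry_out", "data": {"motion": [{"fingers": 55, "dx": 0, "dy": 0, "dz": 0, "roll": 0}, {"fingers": 55, "dx": 0, "dy": 0, "dz": 0, "roll": 0}, {"fingers": 55, "dx": 0, "dy": 0, "dz": 0, "roll": 0}, {"fingers": 55, "dx": 0, "dy": 0, "dz": 0, "roll": 0}, {"fingers": 55, "dx": -10, "dy": 0, "dz": 0, "roll": 0}]}}

```text
time_s: 20.25
tcp_pos: [0.4418, -0.1494, 0.0496]
ee_rot: [-2.106, 1.569, 2.704]
ft_force: [-0.2, -0.1, -0.5]
grip_width: 0.597
```

Emit:
{"op": "carry_out", "data": {"motion": [{"fingers": 70, "dx": -20, "dy": 0, "dz": 0, "roll": 0}, {"fingers": 70, "dx": -30, "dy": 0, "dz": 0, "roll": 0}, {"fingers": 70, "dx": -30, "dy": 0, "dz": 0, "roll": 0}, {"fingers": 70, "dx": -20, "dy": 0, "dz": 0, "roll": 0}, {"fingers": 70, "dx": 0, "dy": 0, "dz": 0, "roll": 0}]}}

```text
time_s: 20.75
tcp_pos: [0.4447, -0.1501, 0.1531]
ee_rot: [0.964, 1.565, -0.509]
ft_force: [0.1, -0.0, -0.2]
grip_width: 0.761
```

```bash
cat > c2.py <<'E'
from h import *
p,W=snap('scene','s10')
P=W[(W[...,2]>.048)&(W[...,2]<.060)&(abs(W[...,0]-.443)<.03)&(abs(W[...,1]+.152)<.09)];print(len(P),rect(P),np.percentile(P[:,2],[5,50,95]))
P=W[(W[...,2]>.019)&(W[...,2]<.03)&(abs(W[...,0]-.57)<.08)&(abs(W[...,1]-.282)<.08)];print('pad',len(P),rect(P))
plan(571.4,282,140,-47.8)
E
python3 c2.py; python3 d.py w10 48 60 443 -152 80
```

```text
794 (array([ 441.3, -150.1]), array([141.5,  34.6]), -83.0) [0.05018064 0.05394816 0.05637763]
pad 915 (array([571.9, 282.7]), array([102. ,  47.9]), 43.0)
t 20.8 tcp [ 443.6 -150.2  151.6] th 5.5 xaxis [ 0.003 -0.002 -1.   ] j [ 1.19  0.46 -1.11  2.05  0.52  0.94 -0.1 ] F [-0.  -0.1 -0.8] w 70.3
roll 0.931 then dx,dy,dz [  11.  -234.4 -385. ] | dy,dz before roll [  11.   168.9 -417.9]
world (array([ 441.7, -152.2]), array([140.2,  30. ]), -84.3) z 52.55606947055935 tool y [-17.11619958  12.50419809] tool z [-68.02702134  70.04445916]
```

The batten sits in the steps: centre (441.7,-152.2), top z≈53, evenly overhanging. Next is the pad.

Emit:
{"op": "carry_out", "data": {"motion": [{"fingers": 75, "dx": 0, "dy": 0, "dz": 0, "roll": 0.15}, {"fingers": 75, "dx": 0, "dy": 0, "dz": 0, "roll": 0.15}, {"fingers": 75, "dx": 0, "dy": 0, "dz": 0, "roll": 0.15}, {"fingers": 75, "dx": 0, "dy": 0, "dz": 0, "roll": 0.15}, {"fingers": 75, "dx": 0, "dy": 0, "dz": 0, "roll": 0.15}]}}

```text
time_s: 21.35
tcp_pos: [0.4417, -0.1494, 0.149]
ee_rot: [-1.396, 1.569, 2.657]
ft_force: [0.1, -0.2, 0.3]
grip_width: 0.819
```

Emit:
{"op": "carry_out", "data": {"motion": [{"fingers": 75, "dx": 0, "dy": 0, "dz": 0, "roll": 0.14}, {"fingers": 75, "dx": 0, "dy": 0, "dz": 0, "roll": 0.035}, {"fingers": 75, "dx": 0, "dy": -20, "dz": -33, "roll": 0}, {"fingers": 75, "dx": 0, "dy": -25, "dz": -41, "roll": 0}, {"fingers": 75, "dx": 0, "dy": -25, "dz": -41, "roll": 0}]}}

```text
time_s: 21.85
tcp_pos: [0.4793, -0.0197, 0.149]
ee_rot: [-0.732, 1.569, -3.133]
ft_force: [0.9, 0.2, -0.6]
grip_width: 0.818
```

Emit:
{"op": "carry_out", "data": {"motion": [{"fingers": 75, "dx": 0, "dy": -25, "dz": -41, "roll": 0}, {"fingers": 75, "dx": 0, "dy": -25, "dz": -41, "roll": 0}, {"fingers": 75, "dx": 0, "dy": -25, "dz": -41, "roll": 0}, {"fingers": 75, "dx": 0, "dy": -25, "dz": -41, "roll": 0}, {"fingers": 75, "dx": 0, "dy": -25, "dz": -41, "roll": 0}]}}

```text
time_s: 22.35
tcp_pos: [0.5458, 0.2118, 0.1484]
ee_rot: [-0.24, 1.568, -2.639]
ft_force: [0.8, -0.8, 0.1]
grip_width: 0.813
```

```bash
python3 -c "
from h import *
plan(571.5,282.5,110,-47.4)"
```

```text
t 22.35 tcp [545.8 211.8 148.4] th -47.4 xaxis [-0.002 -0.001 -1.   ] j [ 0.21  0.59 -0.85  1.77  0.51  1.02 -1.66] F [ 0.8 -0.8  0.1] w 74.7
roll -0.0 then dx,dy,dz [ 38.2 -34.7 -66.9] | dy,dz before roll [ 38.2 -34.7 -66.9]
```

Emit:
{"op": "carry_out", "data": {"motion": [{"fingers": 75, "dx": 10, "dy": -17, "dz": -34, "roll": 0}, {"fingers": 75, "dx": 15, "dy": -13, "dz": -25, "roll": 0}, {"fingers": 75, "dx": 15, "dy": -5, "dz": -8, "roll": 0}, {"fingers": 75, "dx": 0, "dy": 0, "dz": 0, "roll": 0}, {"fingers": 75, "dx": 0, "dy": 0, "dz": 0, "roll": 0}]}}

```text
time_s: 22.85
tcp_pos: [0.5711, 0.2796, 0.1087]
ee_rot: [-0.026, 1.567, -2.425]
ft_force: [0.4, -0.4, 0.6]
grip_width: 0.816
```

```bash
python3 d.py w11 19 27 571 282 62; python3 -c "
from h import *
plan(571.5,282.5,5,-47.4)"
```

```text
world (array([572.9, 282. ]), array([100.3,  45.1]), 43.2) z 21.74966731619217 tool y [-22.8217058   21.73357824] tool z [-52.97975253  45.82811201]
t 22.9 tcp [571.9 279.3 109.6] th -47.5 xaxis [-0.001 -0.002 -1.   ] j [ 0.05  0.71 -0.79  1.67  0.58  1.02 -1.76] F [ 0.7 -0.8 -0. ] w 75.3
roll -0.002 then dx,dy,dz [104.6  -2.7  -2. ] | dy,dz before roll [104.6  -2.7  -2. ]
```

Emit:
{"op": "carry_out", "data": {"motion": [{"fingers": 75, "dx": 20, "dy": -0.7, "dz": -3, "roll": -0.012}, {"fingers": 75, "dx": 30, "dy": 0, "dz": 0, "roll": 0}, {"fingers": 75, "dx": 30, "dy": 0, "dz": 0, "roll": 0}, {"fingers": 75, "dx": 13, "dy": 0, "dz": 0, "roll": 0}, {"fingers": 75, "dx": 0, "dy": 0, "dz": 0, "roll": 0}]}}

```text
time_s: 23.4
tcp_pos: [0.5726, 0.2819, 0.0149]
ee_rot: [-0.188, 1.567, -2.576]
ft_force: [-0.7, -0.5, 0.9]
grip_width: 0.823
```

Emit:
{"op": "carry_out", "data": {"motion": [{"fingers": 75, "dx": 0, "dy": 0, "dz": 0, "roll": 0}, {"fingers": 75, "dx": 0, "dy": 0, "dz": 0, "roll": 0}, {"fingers": 75, "dx": 0, "dy": 0, "dz": 0, "roll": 0}, {"fingers": 75, "dx": 0, "dy": 0, "dz": 0, "roll": 0}, {"fingers": 75, "dx": 0, "dy": 0, "dz": 0, "roll": 0}]}}

```text
time_s: 23.9
tcp_pos: [0.5743, 0.2841, 0.0177]
ee_rot: [2.633, 1.57, 0.246]
ft_force: [0.6, -0.0, -0.1]
grip_width: 0.815
```

```bash
python3 -c "
from h import *
plan(572.9,282,5,-46.8)"
```

```text
t 23.9 tcp [574.3 284.1  17.7] th -46.7 xaxis [ 0.001  0.    -1.   ] j [-0.    0.83 -0.71  1.69  0.67  0.88 -1.82] F [ 0.6 -0.  -0.1] w 74.8
roll 0.001 then dx,dy,dz [12.7  0.6  2.5] | dy,dz before roll [12.7  0.6  2.5]
```

Emit:
{"op": "carry_out", "data": {"motion": [{"fingers": 75, "dx": 6, "dy": 0.5, "dz": 2.5, "roll": 0}, {"fingers": 75, "dx": 4, "dy": 0, "dz": 0, "roll": 0}, {"fingers": 75, "dx": 2.5, "dy": 0, "dz": 0, "roll": 0}, {"fingers": 30, "dx": 0, "dy": 0, "dz": 0, "roll": 0}, {"fingers": 30, "dx": 0, "dy": 0, "dz": 0, "roll": 0}]}}

```text
time_s: 24.4
tcp_pos: [0.5723, 0.2821, 0.0044]
ee_rot: [-0.952, 1.57, 2.945]
ft_force: [-0.7, 0.9, -0.1]
grip_width: 0.691
```

Emit:
{"op": "carry_out", "data": {"motion": [{"fingers": 30, "dx": 0, "dy": 0, "dz": 0, "roll": 0}, {"fingers": 30, "dx": 0, "dy": 0, "dz": 0, "roll": 0}, {"fingers": 30, "dx": 0, "dy": 0, "dz": 0, "roll": 0}, {"fingers": 30, "dx": 0, "dy": 0, "dz": 0, "roll": 0}, {"fingers": 30, "dx": 0, "dy": 0, "dz": 0, "roll": 0}]}}

```text
time_s: 24.9
tcp_pos: [0.5726, 0.282, 0.0047]
ee_rot: [2.853, 1.57, 0.466]
ft_force: [0.1, 0.0, 0.8]
grip_width: 0.489
```

Emit:
{"op": "carry_out", "data": {"motion": [{"fingers": 30, "dx": 0, "dy": 0, "dz": 0, "roll": 0}, {"fingers": 30, "dx": -10, "dy": 0, "dz": 0, "roll": 0}, {"fingers": 30, "dx": -30, "dy": 0, "dz": 0, "roll": 0}, {"fingers": 30, "dx": -40, "dy": 0, "dz": 0, "roll": 0}, {"fingers": 30, "dx": -20, "dy": 0, "dz": 0, "roll": 0}]}}

```text
time_s: 25.4
tcp_pos: [0.5734, 0.2832, 0.1083]
ee_rot: [2.969, 1.567, 0.583]
ft_force: [0.6, 0.5, -0.0]
grip_width: 0.488
```

```bash
python3 -c "
from h import *
plan(436.1,95.9,105,-5)"
```

```text
t 25.4 tcp [573.4 283.2 108.3] th -46.7 xaxis [ 0.003  0.002 -1.   ] j [ 0.05  0.71 -0.79  1.66  0.58  1.01 -1.76] F [ 0.6  0.5 -0. ] w 44.8
roll -0.728 then dx,dy,dz [   2.5 -120.5  198.6] | dy,dz before roll [  2.5  42.3 228.4]
```

Emit:
{"op": "carry_out", "data": {"motion": [{"fingers": 30, "dx": 0, "dy": 6, "dz": 33, "roll": 0}, {"fingers": 30, "dx": 0, "dy": 8, "dz": 43, "roll": 0}, {"fingers": 30, "dx": 0, "dy": 8, "dz": 43, "roll": 0}, {"fingers": 30, "dx": 0, "dy": 8, "dz": 43, "roll": 0}, {"fingers": 30, "dx": 0, "dy": 7, "dz": 40, "roll": 0}]}}

```text
time_s: 25.9
tcp_pos: [0.4492, 0.1148, 0.1048]
ee_rot: [0.767, 1.57, -1.62]
ft_force: [0.5, -0.1, -0.5]
grip_width: 0.486
```

Emit:
{"op": "carry_out", "data": {"motion": [{"fingers": 30, "dx": 0, "dy": 5, "dz": 26, "roll": 0}, {"fingers": 30, "dx": 0, "dy": 0, "dz": 0, "roll": -0.14}, {"fingers": 30, "dx": 0, "dy": 0, "dz": 0, "roll": -0.15}, {"fingers": 30, "dx": 0, "dy": 0, "dz": 0, "roll": -0.15}, {"fingers": 30, "dx": 0, "dy": 0, "dz": 0, "roll": -0.15}]}}

```text
time_s: 26.4
tcp_pos: [0.4352, 0.0948, 0.1052]
ee_rot: [1.002, 1.57, -0.789]
ft_force: [0.7, 0.1, -1.5]
grip_width: 0.488
```

Emit:
{"op": "carry_out", "data": {"motion": [{"fingers": 30, "dx": 0, "dy": 0, "dz": 0, "roll": -0.138}, {"fingers": 30, "dx": 0, "dy": 0, "dz": 0, "roll": 0}, {"fingers": 30, "dx": 0, "dy": 0, "dz": 0, "roll": 0}, {"fingers": 30, "dx": 0, "dy": 0, "dz": 0, "roll": 0}, {"fingers": 30, "dx": 0, "dy": 0, "dz": 0, "roll": 0}]}}

```text
time_s: 26.9
tcp_pos: [0.4352, 0.0951, 0.1047]
ee_rot: [0.802, 1.57, -0.858]
ft_force: [-0.6, -0.6, -0.6]
grip_width: 0.487
```

```bash
python3 e.py w12 30 -30 20; python3 -c "
from h import *
plan(436.1,95.9,13,-5)"
```

```text
far end z [-50.56770711 -50.47728777] y [-22.18604032  21.61499331] x [-18.02879134 -16.97453311]
y near/far [array([-21.8,  21.2]), array([-21.6,  21.1])] x [np.float64(-17.1), np.float64(-16.5)]
t 26.95 tcp [435.1  95.1 104.7] th -5.1 xaxis [ 0. -0. -1.] j [ 0.62  0.51 -1.07  2.13  0.61  0.85 -0.92] F [ 1.8 -0.9 -0.7] w 45.0
roll -0.002 then dx,dy,dz [91.7  0.9 -1. ] | dy,dz before roll [91.7  0.9 -1. ]
```

View pics/w12.png

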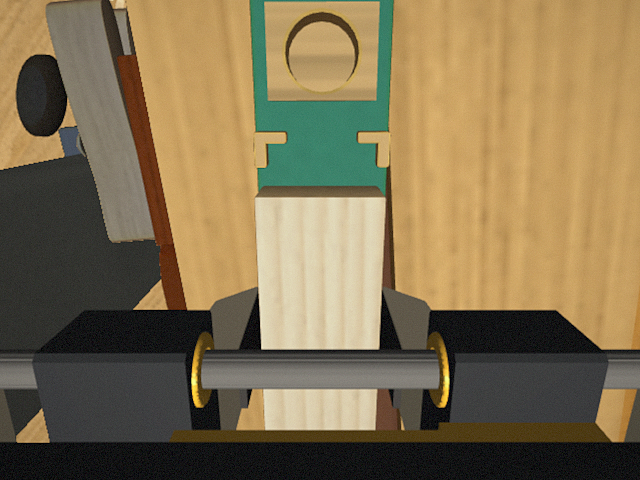

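The pad is square in the grip, with its far end at (320,190) and the corner blocks at (270,148) and (376,148). Lowering it.

Emit:
{"op": "carry_out", "data": {"motion": [{"fingers": 30, "dx": 15, "dy": 0.9, "dz": -0.6, "roll": 0}, {"fingers": 30, "dx": 28, "dy": 0, "dz": 0, "roll": 0}, {"fingers": 30, "dx": 23, "dy": 0, "dz": 0, "roll": 0}, {"fingers": 30, "dx": 12, "dy": 0, "dz": 0, "roll": 0}, {"fingers": 30, "dx": 5, "dy": 0, "dz": 0, "roll": 0}]}}

```text
time_s: 27.45
tcp_pos: [0.4354, 0.0957, 0.0207]
ee_rot: [-1.371, 1.569, -3.03]
ft_force: [-0.2, -0.0, -0.2]
grip_width: 0.489
```

Emit:
{"op": "carry_out", "data": {"motion": [{"fingers": 30, "dx": 2, "dy": 0, "dz": 0, "roll": 0}, {"fingers": 30, "dx": 2, "dy": 0, "dz": 0, "roll": 0}, {"fingers": 30, "dx": 1, "dy": 0, "dz": 0, "roll": 0}, {"fingers": 30, "dx": 0, "dy": 0, "dz": 0, "roll": 0}, {"fingers": 30, "dx": 0, "dy": 0, "dz": 0, "roll": 0}]}}

```text
time_s: 27.95
tcp_pos: [0.4364, 0.0956, 0.0169]
ee_rot: [1.556, 1.57, -0.103]
ft_force: [-0.7, 0.2, -0.5]
grip_width: 0.487
```

```bash
python3 -c "
from h import *
plan(436.1,95.9,13,-5)"
```

```text
t 27.95 tcp [436.4  95.6  16.9] th -5.1 xaxis [ 0.001 -0.    -1.   ] j [ 0.46  0.65 -0.89  2.17  0.81  0.7  -1.08] F [-0.7  0.2 -0.5] w 44.7
roll -0.001 then dx,dy,dz [ 3.9 -0.3 -0.3] | dy,dz before roll [ 3.9 -0.3 -0.3]
```

Emit:
{"op": "carry_out", "data": {"motion": [{"fingers": 30, "dx": 2, "dy": -0.2, "dz": -0.2, "roll": 0}, {"fingers": 30, "dx": 1.7, "dy": 0, "dz": 0, "roll": 0}, {"fingers": 30, "dx": 0, "dy": 0, "dz": 0, "roll": 0}, {"fingers": 30, "dx": 0, "dy": 0, "dz": 0, "roll": 0}, {"fingers": 70, "dx": 0, "dy": 0, "dz": 0, "roll": 0}]}}

```text
time_s: 28.45
tcp_pos: [0.4358, 0.0959, 0.0129]
ee_rot: [-2.482, 1.571, 2.142]
ft_force: [-0.2, -0.5, -0.3]
grip_width: 0.532
```

Emit:
{"op": "carry_out", "data": {"motion": [{"fingers": 70, "dx": 0, "dy": 0, "dz": 0, "roll": 0}, {"fingers": 70, "dx": 0, "dy": 0, "dz": 0, "roll": 0}, {"fingers": 70, "dx": 0, "dy": 0, "dz": 0, "roll": 0}, {"fingers": 70, "dx": 0, "dy": 0, "dz": 0, "roll": 0}, {"fingers": 70, "dx": -10, "dy": 0, "dz": 0, "roll": 0}]}}

```text
time_s: 28.95
tcp_pos: [0.435, 0.0956, 0.0225]
ee_rot: [-1.341, 1.569, -3.0]
ft_force: [-0.0, 1.3, -0.0]
grip_width: 0.764
```

Emit:
{"op": "carry_out", "data": {"motion": [{"fingers": 70, "dx": -20, "dy": 0, "dz": 0, "roll": 0}, {"fingers": 70, "dx": -35, "dy": 0, "dz": 0, "roll": 0}, {"fingers": 70, "dx": -40, "dy": 0, "dz": 0, "roll": 0}, {"fingers": 70, "dx": -40, "dy": 0, "dz": 0, "roll": 0}, {"fingers": 70, "dx": -30, "dy": 0, "dz": 0, "roll": 0}]}}

```text
time_s: 29.45
tcp_pos: [0.436, 0.0965, 0.1905]
ee_rot: [1.626, 1.569, -0.031]
ft_force: [0.6, -0.7, -0.4]
grip_width: 0.76
```

```bash
cat > c3.py <<'E'
from h import *
p,W=snap('scene','s13')
P=W[(W[...,2]>.026)&(W[...,2]<.036)&(abs(W[...,0]-.436)<.04)&(abs(W[...,1]-.096)<.065)];print('pad',len(P),rect(P),np.percentile(P[:,2],[5,50,95]))
plan(590,-293,180,-30)
E
python3 c3.py;  python3 d.py w13 27 35 436 96 65
```

```text
pad 1019 (array([434.3,  97.2]), array([100.2,  47.9]), 85.0) [0.02802721 0.03107898 0.03317053]
t 29.5 tcp [438.3  97.7 193.9] th -4.9 xaxis [ 0.007  0.    -1.   ] j [ 0.78  0.37 -1.24  2.05  0.43  1.   -0.76] F [1.7 1.6 2.7] w 70.2
roll 0.438 then dx,dy,dz [ 14.8 326.6 262.6] | dy,dz before roll [ 14.8 184.6 376.2]
world (array([435.4,  96.2]), array([100.2,  45.1]), 84.9) z 29.828437872098988 tool y [-26.14156602  18.31097879] tool z [-47.77681614  50.92463152]
```

The pad lies flat at (435.4,96.2), top z≈30. Next is the brass dog.

Emit:
{"op": "carry_out", "data": {"motion": [{"fingers": 50, "dx": 0, "dy": 14, "dz": 30, "roll": 0}, {"fingers": 50, "dx": 0, "dy": 20, "dz": 40, "roll": 0}, {"fingers": 50, "dx": 0, "dy": 20, "dz": 40, "roll": 0}, {"fingers": 50, "dx": 0, "dy": 20, "dz": 40, "roll": 0}, {"fingers": 50, "dx": 0, "dy": 20, "dz": 40, "roll": 0}]}}

```text
time_s: 30.05
tcp_pos: [0.5127, -0.1034, 0.1877]
ee_rot: [-1.089, 1.57, -2.747]
ft_force: [0.7, 0.4, -0.0]
grip_width: 0.552
```

Emit:
{"op": "carry_out", "data": {"motion": [{"fingers": 50, "dx": 0, "dy": 20, "dz": 40, "roll": 0}, {"fingers": 50, "dx": 0, "dy": 20, "dz": 40, "roll": 0}, {"fingers": 50, "dx": 0, "dy": 20, "dz": 40, "roll": 0}, {"fingers": 50, "dx": 0, "dy": 18, "dz": 40, "roll": 0}, {"fingers": 50, "dx": 10, "dy": 10, "dz": 24, "roll": 0}]}}

```text
time_s: 30.55
tcp_pos: [0.585, -0.2972, 0.1782]
ee_rot: [0.838, 1.569, -0.824]
ft_force: [0.2, 0.4, 0.5]
grip_width: 0.545
```

Emit:
{"op": "carry_out", "data": {"motion": [{"fingers": 50, "dx": 0, "dy": 0, "dz": 0, "roll": 0}, {"fingers": 50, "dx": 0, "dy": 0, "dz": 0, "roll": 0}, {"fingers": 50, "dx": 0, "dy": 0, "dz": 0, "roll": 0}, {"fingers": 50, "dx": 0, "dy": 0, "dz": 0, "roll": 0}, {"fingers": 50, "dx": 0, "dy": 0, "dz": 0, "roll": 0}]}}

```text
time_s: 31.05
tcp_pos: [0.5845, -0.2915, 0.1785]
ee_rot: [0.857, 1.57, -0.8]
ft_force: [-0.5, 0.1, -0.3]
grip_width: 0.546
```

```bash
python3 d.py w14 64 78 590 -293 25; python3 -c "
from h import *
plan(590.3,-293.2,54,None)"
```

```text
world (array([ 590.6, -294.2]), array([23.9, 23.1]), 85.3) z 69.6511227020474 tool y [-5.22548569 17.7010621 ] tool z [-9.61744811 13.37291302]
t 31.1 tcp [ 584.4 -291.8  178.4] th -5.0 xaxis [ 0.    -0.001 -1.   ] j [ 1.08  0.74 -1.01  1.57  0.66  1.2  -0.14] F [-0.4 -0.9  0.6] w 50.1
roll 0.0 then dx,dy,dz [124.4   5.9   0.8] | dy,dz before roll [124.4   5.9   0.8]
```

View pics/w14.png

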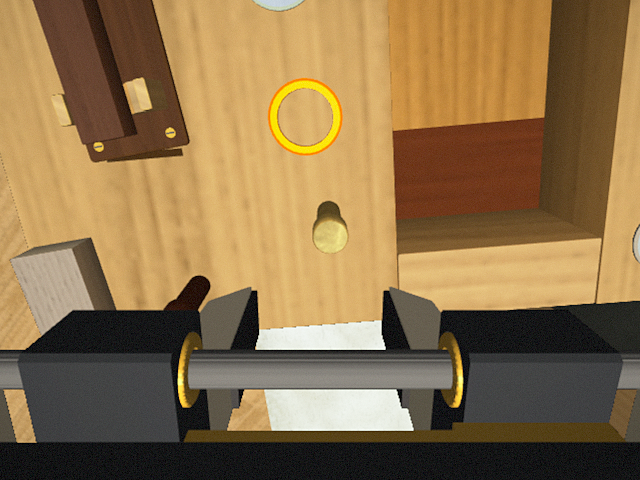

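The brass dog's head is at (330,235), clear of its neighbours, and the dark dog is far enough left at (190,295). Descending onto the head.

Emit:
{"op": "carry_out", "data": {"motion": [{"fingers": 50, "dx": 15, "dy": 6.2, "dz": 2, "roll": 0}, {"fingers": 50, "dx": 25, "dy": 0, "dz": 0, "roll": 0}, {"fingers": 50, "dx": 20, "dy": 0, "dz": 0, "roll": 0}, {"fingers": 50, "dx": 10, "dy": 0, "dz": 0, "roll": 0}, {"fingers": 50, "dx": 10, "dy": 0, "dz": 0, "roll": 0}]}}

```text
time_s: 31.6
tcp_pos: [0.5901, -0.2949, 0.0965]
ee_rot: [-2.233, 1.57, 2.392]
ft_force: [0.2, 0.4, 0.1]
grip_width: 0.542
```

Emit:
{"op": "carry_out", "data": {"motion": [{"fingers": 50, "dx": 0, "dy": 0, "dz": 0, "roll": 0}, {"fingers": 50, "dx": 0, "dy": 0, "dz": 0, "roll": 0}, {"fingers": 50, "dx": 0, "dy": 0, "dz": 0, "roll": 0}, {"fingers": 50, "dx": 0, "dy": 0, "dz": 0, "roll": 0}, {"fingers": 50, "dx": 0, "dy": 0, "dz": 0, "roll": 0}]}}

```text
time_s: 32.1
tcp_pos: [0.5907, -0.2954, 0.0986]
ee_rot: [1.059, 1.57, -0.6]
ft_force: [0.4, -0.8, -0.3]
grip_width: 0.543
```

```bash
python3 -c "
from h import *
plan(590.6,-294.2,54,None)"
```

```text
t 32.1 tcp [ 590.7 -295.4   98.6] th -5.0 xaxis [ 0.001 -0.001 -1.   ] j [ 1.04  0.83 -0.94  1.61  0.73  1.09 -0.19] F [ 0.4 -0.8 -0.3] w 49.8
roll 0.0 then dx,dy,dz [44.6 -0.2 -1.3] | dy,dz before roll [44.6 -0.2 -1.3]
```

Emit:
{"op": "carry_out", "data": {"motion": [{"fingers": 50, "dx": 15, "dy": 0, "dz": -1.3, "roll": 0}, {"fingers": 50, "dx": 15, "dy": 0, "dz": 0, "roll": 0}, {"fingers": 50, "dx": 10, "dy": 0, "dz": 0, "roll": 0}, {"fingers": 50, "dx": 4, "dy": 0, "dz": 0, "roll": 0}, {"fingers": 50, "dx": 0, "dy": 0, "dz": 0, "roll": 0}]}}

```text
time_s: 32.6
tcp_pos: [0.5897, -0.2935, 0.0525]
ee_rot: [-2.08, 1.569, 2.545]
ft_force: [-0.9, 0.2, 0.4]
grip_width: 0.541
```

Emit:
{"op": "carry_out", "data": {"motion": [{"fingers": 10, "dx": 0, "dy": 0, "dz": 0, "roll": 0}, {"fingers": 10, "dx": 0, "dy": 0, "dz": 0, "roll": 0}, {"fingers": 10, "dx": 0, "dy": 0, "dz": 0, "roll": 0}, {"fingers": 10, "dx": 0, "dy": 0, "dz": 0, "roll": 0}, {"fingers": 10, "dx": 0, "dy": 0, "dz": 0, "roll": 0}]}}

```text
time_s: 33.1
tcp_pos: [0.5907, -0.2941, 0.0543]
ee_rot: [1.116, 1.57, -0.543]
ft_force: [-0.1, -0.1, 0.7]
grip_width: 0.244
```

Emit:
{"op": "carry_out", "data": {"motion": [{"fingers": 10, "dx": 0, "dy": 0, "dz": 0, "roll": 0}, {"fingers": 10, "dx": 0, "dy": 0, "dz": 0, "roll": 0}, {"fingers": 10, "dx": -8, "dy": 0, "dz": 0, "roll": 0}, {"fingers": 10, "dx": -20, "dy": 0, "dz": 0, "roll": 0}, {"fingers": 10, "dx": -25, "dy": 0, "dz": 0, "roll": 0}]}}

```text
time_s: 33.6
tcp_pos: [0.5896, -0.2936, 0.1074]
ee_rot: [-2.061, 1.569, 2.564]
ft_force: [0.4, 0.6, -0.2]
grip_width: 0.242
```

```bash
python3 -c "
from h import *
plan(445,199.5,170,None)"
```

```text
t 33.6 tcp [ 589.6 -293.6  107.4] th -5.0 xaxis [-0.002  0.001 -1.   ] j [ 1.04  0.82 -0.95  1.6   0.72  1.11 -0.19] F [ 0.4  0.6 -0.2] w 22.2
roll 0.0 then dx,dy,dz [ -61.8 -187.4 -478.6] | dy,dz before roll [ -61.8 -187.4 -478.6]
```

Emit:
{"op": "carry_out", "data": {"motion": [{"fingers": 10, "dx": -20, "dy": 0, "dz": 0, "roll": 0}, {"fingers": 10, "dx": -25, "dy": -3, "dz": -8, "roll": 0}, {"fingers": 10, "dx": -17, "dy": -6, "dz": -16, "roll": 0}, {"fingers": 10, "dx": 0, "dy": -9, "dz": -24, "roll": 0}, {"fingers": 10, "dx": 0, "dy": -12, "dz": -30, "roll": 0}]}}

```text
time_s: 34.1
tcp_pos: [0.568, -0.2142, 0.171]
ee_rot: [1.075, 1.568, -0.586]
ft_force: [-0.6, -0.3, -1.0]
grip_width: 0.247
```

Emit:
{"op": "carry_out", "data": {"motion": [{"fingers": 10, "dx": 0, "dy": -14, "dz": -36, "roll": 0}, {"fingers": 10, "dx": 0, "dy": -14, "dz": -36, "roll": 0}, {"fingers": 10, "dx": 0, "dy": -14, "dz": -36, "roll": 0}, {"fingers": 10, "dx": 0, "dy": -14, "dz": -36, "roll": 0}, {"fingers": 10, "dx": 0, "dy": -14, "dz": -36, "roll": 0}]}}

```text
time_s: 34.6
tcp_pos: [0.5131, -0.0267, 0.1701]
ee_rot: [0.989, 1.569, -0.67]
ft_force: [0.3, 0.2, -1.3]
grip_width: 0.244
```

Emit:
{"op": "carry_out", "data": {"motion": [{"fingers": 10, "dx": 0, "dy": -14, "dz": -36, "roll": 0}, {"fingers": 10, "dx": 0, "dy": -14, "dz": -36, "roll": 0}, {"fingers": 10, "dx": 0, "dy": -14, "dz": -36, "roll": 0}, {"fingers": 10, "dx": 0, "dy": -14, "dz": -36, "roll": 0}, {"fingers": 10, "dx": 0, "dy": -12, "dz": -30, "roll": 0}]}}

```text
time_s: 35.1
tcp_pos: [0.4604, 0.1534, 0.1702]
ee_rot: [1.507, 1.569, -0.151]
ft_force: [-0.3, 0.8, -0.9]
grip_width: 0.246
```

Emit:
{"op": "carry_out", "data": {"motion": [{"fingers": 10, "dx": 0, "dy": -10, "dz": -24, "roll": 0}, {"fingers": 10, "dx": 0, "dy": -6, "dz": -16, "roll": 0}, {"fingers": 10, "dx": 0, "dy": -3, "dz": -6, "roll": 0}, {"fingers": 10, "dx": 0, "dy": 0, "dz": 0, "roll": 0}, {"fingers": 10, "dx": 0, "dy": 0, "dz": 0, "roll": 0}]}}

```text
time_s: 35.6
tcp_pos: [0.4466, 0.1976, 0.1691]
ee_rot: [0.556, 1.57, -1.104]
ft_force: [0.6, -0.4, -0.3]
grip_width: 0.248
```

```bash
python3 -c "
from h import *
plan(445,199.5,78,None); snap('side','sd15'); snap('scene','s15')
p=cv2.imread('pics/s15.png')[150:350,120:400]; q=cv2.imread('pics/sd15.png')[150:350,200:480]
cv2.imwrite('pics/c15.png',cv2.resize(np.hstack([p,q]),None,fx=1.4,fy=1.4))"
```

```text
t 35.6 tcp [446.6 197.6 169.1] th -5.1 xaxis [ 0.001 -0.001 -1.   ] j [ 0.45  0.49 -1.14  1.99  0.53  1.   -1.03] F [ 0.6 -0.4 -0.3] w 22.7
roll 0.0 then dx,dy,dz [91.1 -1.8 -1.8] | dy,dz before roll [91.1 -1.8 -1.8]
```

View pics/c15.png

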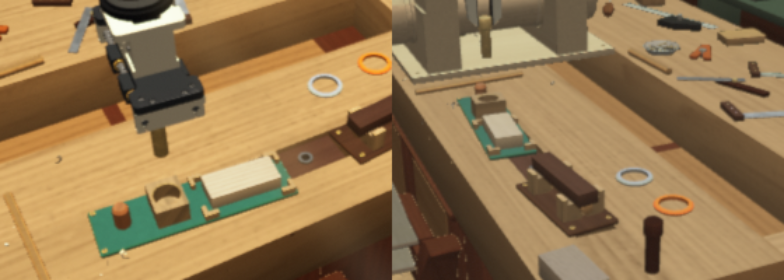

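The dog hangs upright in the grip ((160,140) left, (485,35) right), and both kits so far look right. I'll check its foot position against the well.

```bash
python3 - <<'E'
from h import *
for t in ('s15','sd15'):
    W=np.load(f'pics/{t}.npz')['W']*1000
    for lo,hi in ((114,122),(122,135),(135,150),(150,165)):
        P=W[(W[...,2]>lo)&(W[...,2]<hi)&(np.hypot(W[...,0]-446.6,W[...,1]-197.6)<22)]
        if len(P): print(t,lo,len(P),np.round((P.max(0)+P.min(0))/2,1),np.round(np.median(P,0),1))
p,W=snap('wrist','w15')
P=W[(W[...,2]>.036)&(W[...,2]<.045)&(abs(W[...,0]-.445)<.032)&(abs(W[...,1]-.1995)<.026)];print(len(P),rect(P))
E
```

```text
s15 114 27 [441.8 199.2 118.3] [439.4 201.1 118. ]
s15 122 60 [442.  198.5 128.5] [438.7 199.6 129. ]
s15 135 71 [440.9 198.4 142.4] [438.5 200.4 142.2]
s15 150 62 [440.4 198.5 157.4] [437.9 199.9 156.8]
sd15 114 23 [445.5 192.9 118.2] [444.  189.6 119. ]
sd15 122 40 [445.5 192.5 128.4] [444.5 190.6 128.3]
sd15 135 49 [446.2 192.8 142.5] [444.  190.6 142.7]
sd15 150 43 [445.  189.9 157.5] [443.1 190.3 157.4]
2787 (array([445. , 198.8]), array([54.1, 44.8]), -5.1)
```

Emit:
{"op": "carry_out", "data": {"motion": [{"fingers": 10, "dx": 10, "dy": -1.8, "dz": -1.7, "roll": 0}, {"fingers": 10, "dx": 20, "dy": 0, "dz": 0, "roll": 0}, {"fingers": 10, "dx": 20, "dy": 0, "dz": 0, "roll": 0}, {"fingers": 10, "dx": 10, "dy": 0, "dz": 0, "roll": 0}, {"fingers": 10, "dx": 0, "dy": 0, "dz": 0, "roll": 0}]}}

```text
time_s: 36.25
tcp_pos: [0.4433, 0.1998, 0.1073]
ee_rot: [-1.246, 1.568, -2.905]
ft_force: [-0.2, -0.0, -1.1]
grip_width: 0.246
```

Emit:
{"op": "carry_out", "data": {"motion": [{"fingers": 10, "dx": 0, "dy": 0, "dz": 0, "roll": 0}, {"fingers": 10, "dx": 0, "dy": 0, "dz": 0, "roll": 0}, {"fingers": 10, "dx": 0, "dy": 0, "dz": 0, "roll": 0}, {"fingers": 10, "dx": 0, "dy": 0, "dz": 0, "roll": 0}, {"fingers": 10, "dx": 0, "dy": 0, "dz": 0, "roll": 0}]}}

```text
time_s: 36.75
tcp_pos: [0.4448, 0.2005, 0.1092]
ee_rot: [1.72, 1.57, 0.061]
ft_force: [0.6, 0.1, 0.4]
grip_width: 0.243
```

```bash
python3 -c "
from h import *
plan(445,199.3,68,None)"
```

```text
t 36.75 tcp [444.8 200.5 109.2] th -5.1 xaxis [ 0.001  0.    -1.   ] j [ 0.36  0.57 -1.04  2.03  0.63  0.9  -1.12] F [0.6 0.1 0.4] w 22.4
roll 0.0 then dx,dy,dz [41.2  0.3  1.2] | dy,dz before roll [41.2  0.3  1.2]
```

Emit:
{"op": "carry_out", "data": {"motion": [{"fingers": 10, "dx": 8, "dy": 0, "dz": 1, "roll": 0}, {"fingers": 10, "dx": 12, "dy": 0, "dz": 0, "roll": 0}, {"fingers": 10, "dx": 10, "dy": 0, "dz": 0, "roll": 0}, {"fingers": 10, "dx": 5, "dy": 0, "dz": 0, "roll": 0}, {"fingers": 10, "dx": 2, "dy": 0, "dz": 0, "roll": 0}]}}

```text
time_s: 37.25
tcp_pos: [0.4437, 0.1994, 0.0708]
ee_rot: [-1.335, 1.569, -2.994]
ft_force: [-0.2, 0.2, -0.8]
grip_width: 0.245
```

Emit:
{"op": "carry_out", "data": {"motion": [{"fingers": 10, "dx": 1, "dy": 0, "dz": 0, "roll": 0}, {"fingers": 10, "dx": 1, "dy": 0, "dz": 0, "roll": 0}, {"fingers": 10, "dx": 0, "dy": 0, "dz": 0, "roll": 0}, {"fingers": 10, "dx": 0, "dy": 0, "dz": 0, "roll": 0}, {"fingers": 10, "dx": 0, "dy": 0, "dz": 0, "roll": 0}]}}

```text
time_s: 37.75
tcp_pos: [0.4446, 0.1995, 0.0701]
ee_rot: [1.703, 1.57, 0.044]
ft_force: [0.5, -0.7, -1.3]
grip_width: 0.246
```

```bash
python3 -c "
from h import *
plan(445,199.3,68,None)"
```

```text
t 37.75 tcp [444.6 199.5  70.1] th -5.0 xaxis [ 0.001  0.    -1.   ] j [ 0.3   0.62 -0.97  2.06  0.71  0.84 -1.18] F [ 0.5 -0.7 -1.3] w 22.6
roll 0.0 then dx,dy,dz [2.1 0.4 0.1] | dy,dz before roll [2.1 0.4 0.1]
```

Emit:
{"op": "carry_out", "data": {"motion": [{"fingers": 10, "dx": 1, "dy": 0, "dz": 0, "roll": 0}, {"fingers": 10, "dx": 0.8, "dy": 0, "dz": 0, "roll": 0}, {"fingers": 10, "dx": 0, "dy": 0, "dz": 0, "roll": 0}, {"fingers": 10, "dx": 0, "dy": 0, "dz": 0, "roll": 0}, {"fingers": 24, "dx": 0, "dy": 0, "dz": 0, "roll": 0}]}}

```text
time_s: 38.25
tcp_pos: [0.4446, 0.1996, 0.0683]
ee_rot: [1.865, 1.57, 0.206]
ft_force: [0.6, -0.9, 1.3]
grip_width: 0.258
```

Emit:
{"op": "carry_out", "data": {"motion": [{"fingers": 50, "dx": 0, "dy": 0, "dz": 0, "roll": 0}, {"fingers": 50, "dx": 0, "dy": 0, "dz": 0, "roll": 0}, {"fingers": 50, "dx": 0, "dy": 0, "dz": 0, "roll": 0}, {"fingers": 50, "dx": 0, "dy": 0, "dz": 0, "roll": 0}, {"fingers": 50, "dx": 0, "dy": 0, "dz": 0, "roll": 0}]}}

```text
time_s: 38.75
tcp_pos: [0.4444, 0.1995, 0.068]
ee_rot: [-1.493, 1.571, 3.131]
ft_force: [0.4, -0.1, 0.1]
grip_width: 0.537
```

Emit:
{"op": "carry_out", "data": {"motion": [{"fingers": 50, "dx": -10, "dy": 0, "dz": 0, "roll": 0}, {"fingers": 50, "dx": -25, "dy": 0, "dz": 0, "roll": 0}, {"fingers": 50, "dx": -40, "dy": 0, "dz": 0, "roll": 0}, {"fingers": 50, "dx": -40, "dy": 0, "dz": 0, "roll": 0}, {"fingers": 50, "dx": -30, "dy": 0, "dz": 0, "roll": 0}]}}

```text
time_s: 39.25
tcp_pos: [0.4446, 0.2003, 0.2159]
ee_rot: [2.051, 1.569, 0.393]
ft_force: [0.7, -0.1, -0.6]
grip_width: 0.542
```

```bash
python3 d.py w16 76 92 445 199 25;  python3 -c "
from h import *
plan(570,-117.3,160,None)
p,W=snap('scene','s16'); P=comp(W,np.ones((480,640),bool),(342,211),.003,.012); print('ring',len(P),rect(P))"
```

```text
world (array([444.4, 199.6]), array([23.5, 23.4]), 84.8) z 83.63103807395039 tool y [-11.37764049  11.35266394] tool z [-10.43120891  12.35490352]
t 39.3 tcp [446.6 202.  219.6] th -5.0 xaxis [ 0.007  0.002 -1.   ] j [ 0.51  0.42 -1.21  1.94  0.45  1.08 -0.97] F [1.6 1.8 3.1] w 50.1
roll 0.0 then dx,dy,dz [ 59.8 150.1 307.6] | dy,dz before roll [ 59.8 150.1 307.6]
ring 197 (array([ 570.5, -116.7]), array([64. , 53.7]), -30.0)
```

The brass dog stands at (444.4,199.6), top z 83.6. Next is the ring.

Emit:
{"op": "carry_out", "data": {"motion": [{"fingers": 80, "dx": 0, "dy": 12, "dz": 25, "roll": 0}, {"fingers": 80, "dx": 0, "dy": 18, "dz": 37, "roll": 0}, {"fingers": 80, "dx": 0, "dy": 18, "dz": 37, "roll": 0}, {"fingers": 80, "dx": 0, "dy": 18, "dz": 37, "roll": 0}, {"fingers": 80, "dx": 0, "dy": 18, "dz": 37, "roll": 0}]}}

```text
time_s: 39.85
tcp_pos: [0.5128, 0.0181, 0.2129]
ee_rot: [-0.71, 1.57, -2.368]
ft_force: [0.3, -0.1, 0.5]
grip_width: 0.864
```

Emit:
{"op": "carry_out", "data": {"motion": [{"fingers": 80, "dx": 10, "dy": 18, "dz": 37, "roll": 0}, {"fingers": 80, "dx": 20, "dy": 18, "dz": 37, "roll": 0}, {"fingers": 80, "dx": 20, "dy": 18, "dz": 37, "roll": 0}, {"fingers": 80, "dx": 20, "dy": 12, "dz": 23, "roll": 0}, {"fingers": 80, "dx": 20, "dy": 0, "dz": 0, "roll": 0}]}}

```text
time_s: 40.35
tcp_pos: [0.5674, -0.1251, 0.1212]
ee_rot: [-0.362, 1.569, -2.028]
ft_force: [-0.9, -0.3, -0.1]
grip_width: 0.871
```

Emit:
{"op": "carry_out", "data": {"motion": [{"fingers": 80, "dx": 10, "dy": 0, "dz": 0, "roll": 0}, {"fingers": 80, "dx": 0, "dy": 0, "dz": 0, "roll": 0}, {"fingers": 80, "dx": 0, "dy": 0, "dz": 0, "roll": 0}, {"fingers": 80, "dx": 0, "dy": 0, "dz": 0, "roll": 0}, {"fingers": 80, "dx": 0, "dy": 0, "dz": 0, "roll": 0}]}}

```text
time_s: 40.85
tcp_pos: [0.5675, -0.1191, 0.1142]
ee_rot: [1.27, 1.569, -0.388]
ft_force: [-0.3, -0.4, -1.0]
grip_width: 0.869
```

```bash
python3 -c "
from h import *
plan(569.9,-117.3,2,None)
p,W=snap('wrist','w17');P=W.reshape(-1,3)*1000
k=P[(P[:,2]>3.2)&(P[:,2]<12)&(np.hypot(P[:,0]-570,P[:,1]+117)<36)]
print(len(k),rect(k/1000),cv2.minEnclosingCircle(k[:,:2].astype(np.float32)),k.mean(0))
for x in (600,610,620,630,640): 
  k=P[(abs(P[:,0]-x)<4)&(abs(P[:,1]+117)<14)]; print(x,len(k),np.percentile(k[:,2],[5,50,95]) if len(k) else '')
"
```

```text
t 40.85 tcp [ 567.5 -119.1  114.2] th -5.0 xaxis [ 0.002 -0.001 -1.   ] j [ 0.88  0.7  -1.    1.81  0.69  1.02 -0.48] F [-0.3 -0.4 -1. ] w 79.8
roll 0.0 then dx,dy,dz [112.2   2.   -2. ] | dy,dz before roll [112.2   2.   -2. ]
2452 (array([ 569.8, -118.2]), array([55.6, 55.2]), 85.6) ((569.96142578125, -118.24199676513672), 28.169126510620117) [ 569.86265679 -116.74158317    5.4783621 ]
600 470 [-1.30052176 -0.16299075  4.3045493 ]
610 5403 [-1.93517613e-01  1.61408018e+02  1.98098277e+02]
620 1753 [ -0.89915685 139.54132674 160.61937624]
630 509 [-1.41028748 -0.29430747  0.91544695]
640 504 [-1.37481572 -0.26133262  0.84082217]
```

Emit:
{"op": "carry_out", "data": {"motion": [{"fingers": 80, "dx": 15, "dy": 2.2, "dz": -1.2, "roll": 0}, {"fingers": 80, "dx": 30, "dy": 0, "dz": 0, "roll": 0}, {"fingers": 80, "dx": 30, "dy": 0, "dz": 0, "roll": 0}, {"fingers": 80, "dx": 17, "dy": 0, "dz": 0, "roll": 0}, {"fingers": 80, "dx": 5, "dy": 0, "dz": 0, "roll": 0}]}}

```text
time_s: 41.4
tcp_pos: [0.5675, -0.1181, 0.0136]
ee_rot: [-1.734, 1.567, 2.891]
ft_force: [-0.2, 0.8, -0.9]
grip_width: 0.87
```

Emit:
{"op": "carry_out", "data": {"motion": [{"fingers": 80, "dx": 0, "dy": 0, "dz": 0, "roll": 0}, {"fingers": 80, "dx": 0, "dy": 0, "dz": 0, "roll": 0}, {"fingers": 80, "dx": 0, "dy": 0, "dz": 0, "roll": 0}, {"fingers": 80, "dx": 0, "dy": 0, "dz": 0, "roll": 0}, {"fingers": 80, "dx": 0, "dy": 0, "dz": 0, "roll": 0}]}}

```text
time_s: 41.9
tcp_pos: [0.5696, -0.1188, 0.0168]
ee_rot: [1.215, 1.57, -0.444]
ft_force: [-0.1, -0.6, 0.6]
grip_width: 0.872
```

```bash
python3 -c "
from h import *
plan(569.9,-118,2,None)"
```

```text
t 41.9 tcp [ 569.6 -118.8   16.8] th -5.1 xaxis [ 0.001 -0.001 -1.   ] j [ 0.8   0.83 -0.88  1.84  0.82  0.88 -0.57] F [-0.1 -0.6  0.6] w 80.1
roll 0.0 then dx,dy,dz [14.8  0.2 -0.8] | dy,dz before roll [14.8  0.2 -0.8]
```

Emit:
{"op": "carry_out", "data": {"motion": [{"fingers": 80, "dx": 6, "dy": 0.2, "dz": -0.8, "roll": 0}, {"fingers": 80, "dx": 4, "dy": 0, "dz": 0, "roll": 0}, {"fingers": 80, "dx": 2, "dy": 0, "dz": 0, "roll": 0}, {"fingers": 80, "dx": 1, "dy": 0, "dz": 0, "roll": 0}, {"fingers": 80, "dx": 0, "dy": 0, "dz": 0, "roll": 0}]}}

```text
time_s: 42.4
tcp_pos: [0.5693, -0.1176, 0.0028]
ee_rot: [-1.964, 1.57, 2.66]
ft_force: [0.1, 0.4, 0.0]
grip_width: 0.871
```

Emit:
{"op": "carry_out", "data": {"motion": [{"fingers": 80, "dx": 0.5, "dy": 0, "dz": 0, "roll": 0}, {"fingers": 80, "dx": 0.5, "dy": 0, "dz": 0, "roll": 0}, {"fingers": 80, "dx": 0, "dy": 0, "dz": 0, "roll": 0}, {"fingers": 80, "dx": 0, "dy": 0, "dz": 0, "roll": 0}, {"fingers": 80, "dx": 0, "dy": 0, "dz": 0, "roll": 0}]}}

```text
time_s: 42.9
tcp_pos: [0.5695, -0.1178, 0.0022]
ee_rot: [0.925, 1.571, -0.734]
ft_force: [-0.5, -0.1, 0.1]
grip_width: 0.875
```

Not touching at z 2.2. Closing.

Emit:
{"op": "carry_out", "data": {"motion": [{"fingers": 40, "dx": 0, "dy": 0, "dz": 0, "roll": 0}, {"fingers": 40, "dx": 0, "dy": 0, "dz": 0, "roll": 0}, {"fingers": 40, "dx": 0, "dy": 0, "dz": 0, "roll": 0}, {"fingers": 40, "dx": 0, "dy": 0, "dz": 0, "roll": 0}, {"fingers": 40, "dx": 0, "dy": 0, "dz": 0, "roll": 0}]}}

```text
time_s: 43.4
tcp_pos: [0.5701, -0.1177, 0.0031]
ee_rot: [1.17, 1.57, -0.489]
ft_force: [0.1, 0.1, 3.5]
grip_width: 0.487
```

Emit:
{"op": "carry_out", "data": {"motion": [{"fingers": 40, "dx": 0, "dy": 0, "dz": 0, "roll": 0}, {"fingers": 40, "dx": 0, "dy": 0, "dz": 0, "roll": 0}, {"fingers": 40, "dx": 0, "dy": 0, "dz": 0, "roll": 0}, {"fingers": 40, "dx": -6, "dy": 0, "dz": 0, "roll": 0}, {"fingers": 40, "dx": -15, "dy": 0, "dz": 0, "roll": 0}]}}

```text
time_s: 43.9
tcp_pos: [0.5683, -0.1176, 0.0227]
ee_rot: [-1.682, 1.568, 2.943]
ft_force: [-0.0, -0.9, -0.1]
grip_width: 0.435
```

Emit:
{"op": "carry_out", "data": {"motion": [{"fingers": 40, "dx": -30, "dy": 0, "dz": 0, "roll": 0}, {"fingers": 40, "dx": -40, "dy": 0, "dz": 0, "roll": 0}, {"fingers": 40, "dx": -40, "dy": 0, "dz": 0, "roll": 0}, {"fingers": 40, "dx": -20, "dy": 0, "dz": 0, "roll": 0}, {"fingers": 40, "dx": 0, "dy": 0, "dz": 0, "roll": 0}]}}

```text
time_s: 44.4
tcp_pos: [0.5719, -0.1175, 0.1575]
ee_rot: [1.419, 1.564, -0.24]
ft_force: [0.2, -0.5, 0.3]
grip_width: 0.438
```

```bash
python3 -c "
from h import *
plan(450.5,261.2,155,-5)"
```

```text
t 44.4 tcp [ 571.9 -117.5  157.5] th -5.0 xaxis [ 0.007 -0.002 -1.   ] j [ 0.91  0.65 -1.04  1.78  0.64  1.09 -0.44] F [ 0.2 -0.5  0.3] w 40.2
roll -0.0 then dx,dy,dz [   1.1 -154.  -366.7] | dy,dz before roll [   1.1 -154.1 -366.6]
```

The grip closed to 40 with 3.5 N upward, so the tips rode over the ring. The pads' lower edge must be about 3–4 mm higher than assumed. I'll re-measure the ring and go lower.

```bash
cat > r.py <<'E'
from h import *
plan(569.9,-118,2,None)
p,W=snap('wrist','w18');P=W.reshape(-1,3)*1000
k=P[(P[:,2]>3.2)&(P[:,2]<12)&(np.hypot(P[:,0]-570,P[:,1]+117)<38)]
c,r=cv2.minEnclosingCircle(k[:,:2].astype(np.float32)); print(len(k),rect(k/1000),c,r)
plan(c[0],c[1],20,None)
E
python3 r.py
```

```text
t 44.4 tcp [ 571.9 -117.5  157.5] th -5.0 xaxis [ 0.007 -0.002 -1.   ] j [ 0.91  0.65 -1.04  1.78  0.64  1.09 -0.44] F [ 0.2 -0.5  0.3] w 40.2
roll 0.0 then dx,dy,dz [155.5  -3.    0.5] | dy,dz before roll [155.5  -3.    0.5]
1850 (array([ 569.2, -117.7]), array([55.8, 55.1]), -4.4) (569.0733642578125, -118.11634826660156) 28.1049861907959
t 44.45 tcp [ 570.6 -117.9  155.4] th -5.0 xaxis [ 0.004 -0.001 -1.   ] j [ 0.91  0.66 -1.04  1.78  0.64  1.08 -0.44] F [ 0.3 -1.2 -0.9] w 40.0
roll 0.0 then dx,dy,dz [135.4  -1.9   0.2] | dy,dz before roll [135.4  -1.9   0.2]
```

Emit:
{"op": "carry_out", "data": {"motion": [{"fingers": 80, "dx": 0, "dy": 0, "dz": 0, "roll": 0}, {"fingers": 80, "dx": 0, "dy": 0, "dz": 0, "roll": 0}, {"fingers": 80, "dx": 0, "dy": 0, "dz": 0, "roll": 0}, {"fingers": 80, "dx": 0, "dy": 0, "dz": 0, "roll": 0}, {"fingers": 80, "dx": 0, "dy": 0, "dz": 0, "roll": 0}]}}

```text
time_s: 44.95
tcp_pos: [0.5692, -0.1175, 0.1526]
ee_rot: [-2.073, 1.57, 2.551]
ft_force: [-0.7, 0.6, 0.7]
grip_width: 0.82
```

Ring is still at (569.1,-118.0).

Emit:
{"op": "carry_out", "data": {"motion": [{"fingers": 80, "dx": 25, "dy": 0, "dz": 0.5, "roll": 0}, {"fingers": 80, "dx": 40, "dy": 0, "dz": 0, "roll": 0}, {"fingers": 80, "dx": 40, "dy": 0, "dz": 0, "roll": 0}, {"fingers": 80, "dx": 20, "dy": 0, "dz": 0, "roll": 0}, {"fingers": 80, "dx": 10, "dy": 0, "dz": 0, "roll": 0}]}}

```text
time_s: 45.45
tcp_pos: [0.5682, -0.1179, 0.0161]
ee_rot: [-1.798, 1.568, 2.827]
ft_force: [1.2, -0.4, 0.9]
grip_width: 0.874
```

Emit:
{"op": "carry_out", "data": {"motion": [{"fingers": 80, "dx": 0, "dy": 0, "dz": 0, "roll": 0}, {"fingers": 80, "dx": 0, "dy": 0, "dz": 0, "roll": 0}, {"fingers": 80, "dx": 0, "dy": 0, "dz": 0, "roll": 0}, {"fingers": 80, "dx": 0, "dy": 0, "dz": 0, "roll": 0}, {"fingers": 80, "dx": 0, "dy": 0, "dz": 0, "roll": 0}]}}

```text
time_s: 45.95
tcp_pos: [0.57, -0.1185, 0.019]
ee_rot: [1.25, 1.569, -0.409]
ft_force: [-0.4, 0.3, 0.2]
grip_width: 0.868
```

```bash
python3 -c "
from h import *
plan(569.2,-118,-1,None)"
```

```text
t 45.95 tcp [ 570.  -118.5   19. ] th -5.1 xaxis [ 0.001 -0.001 -1.   ] j [ 0.8   0.82 -0.88  1.84  0.82  0.88 -0.57] F [-0.4  0.3  0.2] w 79.6
roll 0.0 then dx,dy,dz [20.  -0.9 -0.5] | dy,dz before roll [20.  -0.9 -0.5]
```

Emit:
{"op": "carry_out", "data": {"motion": [{"fingers": 80, "dx": 7, "dy": -0.8, "dz": -0.5, "roll": 0}, {"fingers": 80, "dx": 5, "dy": 0, "dz": 0, "roll": 0}, {"fingers": 80, "dx": 3, "dy": 0, "dz": 0, "roll": 0}, {"fingers": 80, "dx": 2, "dy": 0, "dz": 0, "roll": 0}, {"fingers": 80, "dx": 1, "dy": 0, "dz": 0, "roll": 0}]}}

```text
time_s: 46.45
tcp_pos: [0.5685, -0.1175, -0.0003]
ee_rot: [-2.032, 1.57, 2.592]
ft_force: [-0.4, 0.9, 0.4]
grip_width: 0.869
```

Emit:
{"op": "carry_out", "data": {"motion": [{"fingers": 80, "dx": 0.5, "dy": 0, "dz": 0, "roll": 0}, {"fingers": 80, "dx": 0.5, "dy": 0, "dz": 0, "roll": 0}, {"fingers": 80, "dx": 0.5, "dy": 0, "dz": 0, "roll": 0}, {"fingers": 80, "dx": 0, "dy": 0, "dz": 0, "roll": 0}, {"fingers": 80, "dx": 0, "dy": 0, "dz": 0, "roll": 0}]}}

```text
time_s: 46.95
tcp_pos: [0.5687, -0.1176, -0.0014]
ee_rot: [1.364, 1.571, -0.295]
ft_force: [0.1, 0.7, 0.2]
grip_width: 0.871
```

Emit:
{"op": "carry_out", "data": {"motion": [{"fingers": 80, "dx": 0.5, "dy": 0, "dz": 0, "roll": 0}, {"fingers": 80, "dx": 0.5, "dy": 0, "dz": 0, "roll": 0}, {"fingers": 80, "dx": 0, "dy": 0, "dz": 0, "roll": 0}, {"fingers": 80, "dx": 0, "dy": 0, "dz": 0, "roll": 0}, {"fingers": 80, "dx": 0, "dy": 0, "dz": 0, "roll": 0}]}}

```text
time_s: 47.45
tcp_pos: [0.5686, -0.1177, -0.0024]
ee_rot: [0.66, 1.571, -0.999]
ft_force: [0.2, 0.4, 0.3]
grip_width: 0.866
```

Emit:
{"op": "carry_out", "data": {"motion": [{"fingers": 80, "dx": 0.5, "dy": 0, "dz": 0, "roll": 0}, {"fingers": 80, "dx": 0, "dy": 0, "dz": 0, "roll": 0}, {"fingers": 80, "dx": 0, "dy": 0, "dz": 0, "roll": 0}, {"fingers": 80, "dx": 0, "dy": 0, "dz": 0, "roll": 0}, {"fingers": 80, "dx": 0, "dy": 0, "dz": 0, "roll": 0}]}}

```text
time_s: 47.95
tcp_pos: [0.5687, -0.1177, -0.0028]
ee_rot: [1.203, 1.571, -0.456]
ft_force: [-0.5, -0.6, 1.3]
grip_width: 0.872
```

Emit:
{"op": "carry_out", "data": {"motion": [{"fingers": 40, "dx": 0, "dy": 0, "dz": 0, "roll": 0}, {"fingers": 40, "dx": 0, "dy": 0, "dz": 0, "roll": 0}, {"fingers": 40, "dx": 0, "dy": 0, "dz": 0, "roll": 0}, {"fingers": 40, "dx": 0, "dy": 0, "dz": 0, "roll": 0}, {"fingers": 40, "dx": 0, "dy": 0, "dz": 0, "roll": 0}]}}

```text
time_s: 48.45
tcp_pos: [0.5688, -0.1177, -0.0028]
ee_rot: [1.64, 1.57, -0.019]
ft_force: [0.9, -0.8, 0.4]
grip_width: 0.585
```

Emit:
{"op": "carry_out", "data": {"motion": [{"fingers": 40, "dx": 0, "dy": 0, "dz": 0, "roll": 0}, {"fingers": 40, "dx": 0, "dy": 0, "dz": 0, "roll": 0}, {"fingers": 40, "dx": 0, "dy": 0, "dz": 0, "roll": 0}, {"fingers": 40, "dx": 0, "dy": 0, "dz": 0, "roll": 0}, {"fingers": 40, "dx": 0, "dy": 0, "dz": 0, "roll": 0}]}}

```text
time_s: 48.95
tcp_pos: [0.5688, -0.1176, -0.0028]
ee_rot: [1.757, 1.571, 0.098]
ft_force: [0.8, 0.1, 2.2]
grip_width: 0.583
```

The grip stopped at 53.5 mm, so the ring is held. Lifting.

Emit:
{"op": "carry_out", "data": {"motion": [{"fingers": 40, "dx": -3, "dy": 0, "dz": 0, "roll": 0}, {"fingers": 40, "dx": -10, "dy": 0, "dz": 0, "roll": 0}, {"fingers": 40, "dx": -25, "dy": 0, "dz": 0, "roll": 0}, {"fingers": 40, "dx": -35, "dy": 0, "dz": 0, "roll": 0}, {"fingers": 40, "dx": -35, "dy": 0, "dz": 0, "roll": 0}]}}

```text
time_s: 49.45
tcp_pos: [0.5678, -0.1173, 0.1062]
ee_rot: [-1.841, 1.569, 2.784]
ft_force: [0.8, -0.7, 0.4]
grip_width: 0.585
```

Emit:
{"op": "carry_out", "data": {"motion": [{"fingers": 40, "dx": -35, "dy": 0, "dz": -5, "roll": 0}, {"fingers": 40, "dx": -15, "dy": -5, "dz": -15, "roll": 0}, {"fingers": 40, "dx": 0, "dy": -12, "dz": -27, "roll": 0}, {"fingers": 40, "dx": 0, "dy": -15, "dz": -36, "roll": 0}, {"fingers": 40, "dx": 0, "dy": -15, "dz": -36, "roll": 0}]}}

```text
time_s: 49.95
tcp_pos: [0.5308, 0.0065, 0.1549]
ee_rot: [-1.366, 1.57, -3.025]
ft_force: [1.5, -0.8, -0.7]
grip_width: 0.586
```

Emit:
{"op": "carry_out", "data": {"motion": [{"fingers": 40, "dx": 0, "dy": -15, "dz": -36, "roll": 0}, {"fingers": 40, "dx": 0, "dy": -15, "dz": -36, "roll": 0}, {"fingers": 40, "dx": 0, "dy": -15, "dz": -36, "roll": 0}, {"fingers": 40, "dx": 0, "dy": -15, "dz": -36, "roll": 0}, {"fingers": 40, "dx": 0, "dy": -15, "dz": -36, "roll": 0}]}}

```text
time_s: 50.45
tcp_pos: [0.4714, 0.1925, 0.1547]
ee_rot: [-0.879, 1.57, -2.537]
ft_force: [1.6, 0.1, -0.7]
grip_width: 0.588
```

```bash
python3 -c "
from h import *
plan(450.5,261.2,155,-5)"
```

```text
t 50.45 tcp [471.4 192.5 154.7] th -5.0 xaxis [-0.001 -0.001 -1.   ] j [ 0.42  0.54 -1.09  1.95  0.57  1.01 -1.03] F [ 1.6  0.1 -0.7] w 54.0
roll 0.0 then dx,dy,dz [ -0.3 -26.8 -66.6] | dy,dz before roll [ -0.3 -26.8 -66.6]
```

Emit:
{"op": "carry_out", "data": {"motion": [{"fingers": 40, "dx": 0, "dy": -14, "dz": -32, "roll": 0}, {"fingers": 40, "dx": 0, "dy": -9, "dz": -23, "roll": 0}, {"fingers": 40, "dx": 0, "dy": -4, "dz": -12, "roll": 0}, {"fingers": 40, "dx": 0, "dy": 0, "dz": 0, "roll": 0}, {"fingers": 40, "dx": 0, "dy": 0, "dz": 0, "roll": 0}]}}

```text
time_s: 50.95
tcp_pos: [0.4524, 0.2589, 0.1547]
ee_rot: [-0.254, 1.569, -1.913]
ft_force: [-0.7, -0.8, -0.8]
grip_width: 0.583
```

```bash
python3 - <<'E'
from h import *
plan(450.5,261.2,70,-5)
p,W=snap('wrist','w19'); s=snap('scene','s19')[1]; snap('side','sd19')
d=np.load('pics/w19.npz')['d']; V=cloud('wrist',d,np.eye(4))*1000
for r in range(270,480,15): print(r,[list(np.round(V[r,u]).astype(int)) for u in (150,230,260,320,380)])
# ring held, in tool frame from wrist and scene
T=Ttool()
for n,w in (('wrist',W),('scene',s),('side',np.load('pics/sd19.npz')['W'])):
    q=(np.concatenate([w,np.ones((480,640,1))],-1)@np.linalg.inv(T).T)[...,:3].reshape(-1,3)*1000
    k=q[(q[:,0]>-14)&(q[:,0]<12)&(np.hypot(q[:,1],q[:,2])<40)]
    print(n,len(k),k.min(0).round(1),k.max(0).round(1),np.percentile(k[:,0],[5,50,95]).round(1))
W=W.reshape(-1,3)*1000
k=W[(W[:,2]>30)&(W[:,2]<48)&(np.hypot(W[:,0]-450,W[:,1]-261)<14)]; print('peg',len(k),rect(k/1000),k[:,2].max() if len(k) else '')
cv2.imwrite('pics/c19.png',cv2.resize(np.hstack([cv2.imread('pics/w19.png')[150:430,120:520],cv2.imread('pics/s19.png')[90:370,60:360]]),None,fx=1.1,fy=1.1))
E
```

```text
t 50.95 tcp [452.4 258.9 154.7] th -5.1 xaxis [-0.001 -0.001 -1.   ] j [ 0.27  0.56 -1.08  1.92  0.58  1.02 -1.16] F [-0.7 -0.8 -0.8] w 53.6
roll -0.001 then dx,dy,dz [84.7 -2.  -2.3] | dy,dz before roll [84.7 -2.1 -2.3]
270 [[np.int64(279), np.int64(-185), np.int64(92)], [np.int64(153), np.int64(-70), np.int64(42)], [np.int64(155), np.int64(-47), np.int64(43)], [np.int64(-9), np.int64(0), np.int64(-21)], [np.int64(154), np.int64(47), np.int64(43)]]
285 [[np.int64(281), np.int64(-188), np.int64(110)], [np.int64(154), np.int64(-71), np.int64(56)], [np.int64(-8), np.int64(-23), np.int64(-14)], [np.int64(114), np.int64(0), np.int64(39)], [np.int64(-7), np.int64(23), np.int64(-14)]]
300 [[np.int64(285), np.int64(-192), np.int64(130)], [np.int64(-15), np.int64(-33), np.int64(-11)], [np.int64(-8), np.int64(-23), np.int64(-8)], [np.int64(117), np.int64(0), np.int64(51)], [np.int64(-9), np.int64(23), np.int64(-8)]]
315 [[np.int64(-76), np.int64(-37), np.int64(-36)], [np.int64(-27), np.int64(-31), np.int64(-11)], [np.int64(-8), np.int64(-24), np.int64(-1)], [np.int64(94), np.int64(0), np.int6
[... 1993 characters left out ...]
-103), np.int64(-15), np.int64(-25)], [np.int64(-103), np.int64(-10), np.int64(-26)], [np.int64(-103), np.int64(0), np.int64(-26)], [np.int64(-103), np.int64(10), np.int64(-26)]]
465 [[np.int64(-106), np.int64(-27), np.int64(-26)], [np.int64(-106), np.int64(-14), np.int64(-26)], [np.int64(-106), np.int64(-10), np.int64(-26)], [np.int64(-105), np.int64(0), np.int64(-25)], [np.int64(-106), np.int64(9), np.int64(-26)]]
wrist 5933 [-14.  -38.  -28.6] [-1.5 38.3 16.3] [-11.6  -8.3  -5. ]
scene 10 [-10.8 -37.2 -15.9] [ -3.7 -22.1  15.2] [-10.4  -8.4  -5.2]
side 158 [-13.8 -38.1 -28.8] [-2.1 36.  33.8] [-12.5  -7.3  -3. ]
peg 847 (array([450.5, 261.1]), array([21.1, 20.8]), -21.2) 47.18067920855557
```

View pics/c19.png

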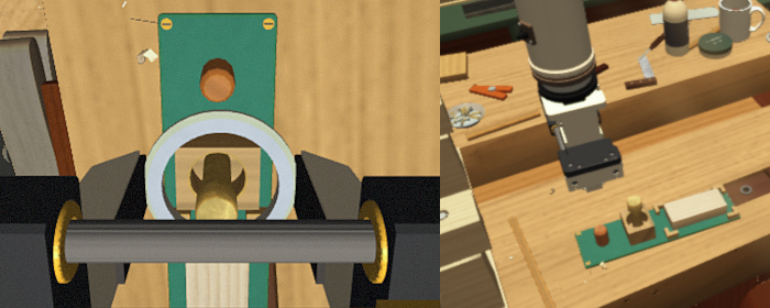

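The ring is held level and centred (top at tool x −8.4, front edge z −28.7), and the peg is at (450.5,261.1). The palm is at tool x≈−80, so the peg and the dog will clear it.

Emit:
{"op": "carry_out", "data": {"motion": [{"fingers": 40, "dx": 15, "dy": -2, "dz": -1.6, "roll": 0}, {"fingers": 40, "dx": 25, "dy": 0, "dz": 0, "roll": 0}, {"fingers": 40, "dx": 25, "dy": 0, "dz": 0, "roll": 0}, {"fingers": 40, "dx": 15, "dy": 0, "dz": 0, "roll": 0}, {"fingers": 40, "dx": 5, "dy": 0, "dz": 0, "roll": 0}]}}

```text
time_s: 51.6
tcp_pos: [0.4493, 0.2606, 0.0679]
ee_rot: [-1.043, 1.567, -2.702]
ft_force: [0.2, 0.4, -0.8]
grip_width: 0.587
```

Emit:
{"op": "carry_out", "data": {"motion": [{"fingers": 40, "dx": 0, "dy": 0, "dz": 0, "roll": 0}, {"fingers": 40, "dx": 0, "dy": 0, "dz": 0, "roll": 0}, {"fingers": 40, "dx": 0, "dy": 0, "dz": 0, "roll": 0}, {"fingers": 40, "dx": 0, "dy": 0, "dz": 0, "roll": 0}, {"fingers": 40, "dx": 0, "dy": 0, "dz": 0, "roll": 0}]}}

```text
time_s: 52.1
tcp_pos: [0.4509, 0.2619, 0.0706]
ee_rot: [1.873, 1.57, 0.214]
ft_force: [0.0, -0.8, -1.1]
grip_width: 0.581
```

```bash
python3 -c "
from h import *
plan(450.5,261.2,5.4,-5)"
```

```text
t 52.1 tcp [450.9 261.9  70.6] th -5.0 xaxis [ 0.001  0.    -1.   ] j [ 0.16  0.67 -0.96  1.98  0.72  0.88 -1.27] F [ 0.  -0.8 -1.1] w 53.4
roll -0.001 then dx,dy,dz [65.2 -0.4  0.8] | dy,dz before roll [65.2 -0.4  0.8]
```

Emit:
{"op": "carry_out", "data": {"motion": [{"fingers": 40, "dx": 10, "dy": -0.4, "dz": 1.2, "roll": 0}, {"fingers": 40, "dx": 15, "dy": 0, "dz": 0, "roll": 0}, {"fingers": 40, "dx": 15, "dy": 0, "dz": 0, "roll": 0}, {"fingers": 40, "dx": 12, "dy": 0, "dz": 0, "roll": 0}, {"fingers": 40, "dx": 6, "dy": 0, "dz": 0, "roll": 0}]}}

```text
time_s: 52.6
tcp_pos: [0.4488, 0.2601, 0.01]
ee_rot: [-1.075, 1.568, -2.733]
ft_force: [-0.2, 0.4, -0.6]
grip_width: 0.582
```

Emit:
{"op": "carry_out", "data": {"motion": [{"fingers": 40, "dx": 2, "dy": 0, "dz": 0, "roll": 0}, {"fingers": 40, "dx": 0, "dy": 0, "dz": 0, "roll": 0}, {"fingers": 40, "dx": 0, "dy": 0, "dz": 0, "roll": 0}, {"fingers": 40, "dx": 0, "dy": 0, "dz": 0, "roll": 0}, {"fingers": 40, "dx": 0, "dy": 0, "dz": 0, "roll": 0}]}}

```text
time_s: 53.1
tcp_pos: [0.4504, 0.2607, 0.0105]
ee_rot: [1.974, 1.57, 0.315]
ft_force: [-0.5, -0.7, -0.6]
grip_width: 0.585
```

```bash
python3 -c "
from h import *
plan(450.5,261.2,5.4,-5)"
```

```text
t 53.1 tcp [450.4 260.7  10.5] th -5.1 xaxis [ 0.001  0.    -1.   ] j [ 0.1   0.75 -0.86  2.    0.82  0.79 -1.35] F [-0.5 -0.7 -0.6] w 53.7
roll -0.001 then dx,dy,dz [ 5.1  0.1 -0.5] | dy,dz before roll [ 5.1  0.1 -0.5]
```

Emit:
{"op": "carry_out", "data": {"motion": [{"fingers": 40, "dx": 2, "dy": 0, "dz": 0, "roll": 0}, {"fingers": 40, "dx": 1.5, "dy": 0, "dz": 0, "roll": 0}, {"fingers": 40, "dx": 1, "dy": 0, "dz": 0, "roll": 0}, {"fingers": 40, "dx": 0, "dy": 0, "dz": 0, "roll": 0}, {"fingers": 40, "dx": 0, "dy": 0, "dz": 0, "roll": 0}]}}

```text
time_s: 53.6
tcp_pos: [0.45, 0.2607, 0.0055]
ee_rot: [-1.527, 1.571, 3.097]
ft_force: [-0.1, 0.2, -1.5]
grip_width: 0.584
```

Emit:
{"op": "carry_out", "data": {"motion": [{"fingers": 80, "dx": 0, "dy": 0, "dz": 0, "roll": 0}, {"fingers": 80, "dx": 0, "dy": 0, "dz": 0, "roll": 0}, {"fingers": 80, "dx": 0, "dy": 0, "dz": 0, "roll": 0}, {"fingers": 80, "dx": 0, "dy": 0, "dz": 0, "roll": 0}, {"fingers": 80, "dx": -3, "dy": 0, "dz": 0, "roll": 0}]}}

```text
time_s: 54.1
tcp_pos: [0.4498, 0.2605, 0.0084]
ee_rot: [-0.965, 1.57, -2.624]
ft_force: [0.6, 0.3, 0.1]
grip_width: 0.871
```

Emit:
{"op": "carry_out", "data": {"motion": [{"fingers": 80, "dx": -15, "dy": 0, "dz": 0, "roll": 0}, {"fingers": 80, "dx": -35, "dy": 0, "dz": 0, "roll": 0}, {"fingers": 80, "dx": -45, "dy": 0, "dz": 0, "roll": 0}, {"fingers": 80, "dx": -45, "dy": 0, "dz": 0, "roll": 0}, {"fingers": 80, "dx": -45, "dy": 0, "dz": 0, "roll": 0}]}}

```text
time_s: 54.6
tcp_pos: [0.4494, 0.2609, 0.1963]
ee_rot: [2.071, 1.571, 0.414]
ft_force: [1.8, -2.0, -0.1]
grip_width: 0.871
```

Emit:
{"op": "carry_out", "data": {"motion": [{"fingers": 80, "dx": -45, "dy": 0, "dz": 0, "roll": 0}, {"fingers": 80, "dx": -45, "dy": 0, "dz": 20, "roll": 0}, {"fingers": 80, "dx": -30, "dy": 0, "dz": 30, "roll": 0}, {"fingers": 80, "dx": 0, "dy": 0, "dz": 20, "roll": 0}, {"fingers": 80, "dx": 0, "dy": 0, "dz": 0, "roll": 0}]}}

```text
time_s: 55.1
tcp_pos: [0.4443, 0.1882, 0.3147]
ee_rot: [0.707, 1.567, -0.956]
ft_force: [0.4, -0.2, -0.7]
grip_width: 0.874
```

```bash
python3 - <<'E'
from h import *
plan()
p,W=snap('scene','s20'); snap('wrist','w20')
cv2.imwrite('pics/c20.png',cv2.resize(np.hstack([p[130:350,120:520,::-1],cv2.imread('pics/w20.png')[40:260,170:550]]),None,fx=1.02,fy=1.02))
for n,w in (('scene',W),('wrist',np.load('pics/w20.npz')['W'])):
    P=w.reshape(-1,3)*1000; r=np.hypot(P[:,0]-450.5,P[:,1]-261.2)
    k=P[(r<36)&(r>14)&(P[:,2]>11)&(P[:,2]<19)]; 
    if len(k): print(n,'ring',len(k),rect(k/1000),np.median(k[:,2]))
    k=P[(P[:,2]>76)&(P[:,2]<92)&(np.hypot(P[:,0]-445,P[:,1]-199.5)<25)]; print('dog',len(k),rect(k/1000) if len(k) else '',k[:,2].max() if len(k) else '')
for n,s,lo,hi in [('dark',(463,182),.02,.09),('thin',(145,330),.004,.02),('grey',(490,224),.025,.04)]:
    P=comp(W,np.ones((480,640),bool),s,lo,hi); print(n,rect(P))
P=W[(W[...,2]>.048)&(W[...,2]<.060)&(abs(W[...,0]-.443)<.03)&(abs(W[...,1]+.152)<.09)];print('batten',rect(P))
P=W[(W[...,2]>.026)&(W[...,2]<.036)&(abs(W[...,0]-.436)<.04)&(abs(W[...,1]-.096)<.065)];print('pad',rect(P))
E
```

```text
t 55.1 tcp [444.3 188.2 314.7] th -5.3 xaxis [ 0.002 -0.003 -1.   ] j [ 0.67  0.29 -1.32  1.83  0.3   1.26 -0.83] F [ 0.4 -0.2 -0.7] w 80.2
roll 0.0 then dx,dy,dz [0. 0. 0.] | dy,dz before roll [0. 0. 0.]
scene ring 294 (array([450.1, 260.7]), array([62.9, 57.7]), -11.1) 14.186302394685269
dog 144 (array([442.2, 200.8]), array([23.1, 22.8]), -23.4) 88.50930113931543
wrist ring 1057 (array([449.4, 260. ]), array([55.1, 55.1]), 39.0) 13.642440710097459
dog 542 (array([444.8, 199. ]), array([23.9, 23. ]), 84.7) 85.92529331135046
dark (array([ 474.4, -346.3]), array([27. , 24.8]), 0.6)
thin (array([462.7, 377.3]), array([220.9,  11.8]), 2.8)
grey (array([ 374. , -341.6]), array([89.8, 53.5]), -84.1)
batten (array([ 441.2, -149.6]), array([142.1,  32.4]), -84.0)
pad (array([434.6,  97.4]), array([100.8,  48.9]), 85.1)
```

View pics/c20.png

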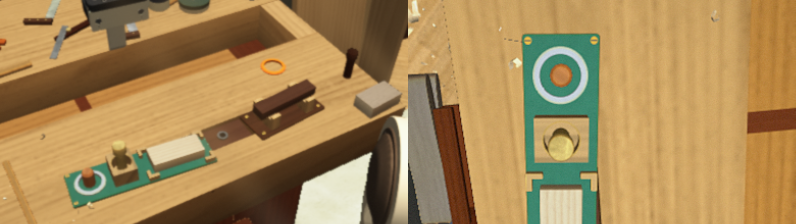

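Everything is in place: the ring lies flat round the peg, the dog stands in the well, the pad is between the blocks and the batten is over the dowel. Handing in.

```bash
python3 -c "
from rig import robot
print(robot.finish_job())"
```

```text
the job is handed in; nothing more can be done
None
```

Both kits are made up and the job is handed in at about 55 s of the 128 s allowed. I worked in the order asked: dowel, batten, pad, brass dog, ring.

**Last checks, measured from depth (mm):**

| Item | Result |
|---|---|
| Dowel | In the V notches, reaching 66 mm either side of the tray middle. I measured this before the batten covered it. |
| Batten | In the steps, top at z≈53, centred to about 1–2 mm both ways. |
| Pad | Flat between the corner blocks, top at z≈30, within about 1 mm of its place. |
| Brass dog | Upright in the well, top at z≈84–86. |
| Ring | Flat round the peg, top at z≈14, about 1.5 mm off centre. |

The dark dog, the grey off-cut and the long thin dowel measured within about 1–2 mm of where they were at the start. The orange ring was not touched.

**What failed or disagreed:**
- **Fingertips:** they end about 0–3 mm behind the TCP, not 22 mm ahead of it as stated. Because of this the first grasp of the dowel and the first of the ring closed on nothing; on the ring the fingers brushed its top with about 3.5 N. I worked to the measured length after that.
- **Opening readings:** they came out up to 2.5 mm under the true sizes of the parts.
- **Camera views:** the scene and wrist cameras differ by about 2 mm on where the parts lie.

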